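# Lock the specimen chest with its hasp and pin

## Robot

A 7-joint arm with a two-finger parallel gripper is mounted at the origin on the work surface. World frame = base frame: x ahead of the robot, y to its left, z up, the work surface at z = 0. Lengths are in m, angles in rad, forces in N, time in s.
With the tool pointing down it reaches from about 0.425 to 1.025 m from the base axis. Payload 9.4 kg.
Tool frame: the origin (TCP) lies at the very end of the fingers, on their centre line; the grasp point (between the pads) lies 19 mm behind it; x points along the fingers, y is the direction in which the jaws open and shut, and the axes are right-handed (so a half turn about x gives the same grasp; the last joint's range is limited). The gripper opens to 85 mm and grips with 20 to 120 N. Pads are 22 mm wide; open, the fingers measure 114 mm over their backs; the gripper's body (76 mm by 85 mm) begins 54 mm behind the grasp point. The pads swing forward as they close: fully open they stand 13 mm farther back than shut.
Start: joints at [-1.233, 0.599, -0.003, 1.599, 0.002, 0.943, -0.08], TCP at [0.292, 0.664, 0.231] pointing down, gripper open.
Joint ranges: [-2.57, 2.57], [-0.35, 1.97], [-1.29, 1.29], [0.11, 2.56], [-1.05, 4.19], [0.11, 1.86], [-2.63, 2.63]. Speed limits (rad/s): [2.22, 2.22, 3.01, 3.01, 3.14, 3.14, 3.14].

## Interface

Orientations are given as a unit quaternion [x, y, z, w].
In Python, from station import manip gives the robot as it stands.
- The arm moves only by the tool arm_command, never from a script. Its arguments are lists of equal length, an entry for each row: "linear": the shift along the tool's x, y, z in m, a list of three; "dr": the turn, a rotation vector about the tool's x, y, z in degrees, a list of three; "grip": the opening, from 0 (shut) to 1 (fully open). In form: {"linear": [[dx, dy, dz], ...], "dr": [[ax, ay, az], ...], "grip": [grip, ...]}. A call has 1 to 8 rows; each row is the pose to reach, as a shift and turn from the pose measured when the call began, along the tool's axes at that moment; what a row does not reach only later rows make up. A row lasts 1/10 s, in which the tool goes at most 50 mm and 8.59 degrees, less where a joint would pass 70% of its speed; a pose out of reach is approached as far as the arm can. A call with a gripper value outside its range is refused whole. The fingers move at their own pace and stop on an object; the grip force is fixed at half the most. Time passes only in rows, so rows that repeat a pose let the fingers close. It gives the time, the measured TCP pose, the force and the opening at its end, in the units of the state.
- manip.get_state(): the state, without advancing time (a new reading comes with each control period).
- manip.camera(name): name is "side" or "top" or "wrist"; returns (picture, depth): 480x640x3 uint8, red, green, blue; 480x640 float32, m along the optical axis (not along the pixel's ray), 0 where there is no reading.
- manip.calibration(name): a dict with "vfov" (degrees; the focal length in pixels is half the picture's height over the tangent of half this angle, whatever the lens; pixels are square), "cx", "cy" (the principal point, pixels), "world_to_cam" (4x4, takes a point from world to camera coordinates); the wrist camera has in their place "mount" (4x4, takes a point from camera to tool coordinates, whose origin is the TCP and whose axes are the tool frame's). Camera axes: x right, y down, z forward; pixel columns grow to the right and rows downward; lengths in m; the calibration is good to about 2 mm. A picture is of the moment at which its call begins: read the wrist's pose just before it. calibration takes no time and is no camera call.
- manip.sign_off(): hands the job in, once; it reports no verdict.
The state is a dict: "t": time; "qpos": joint angles; "joint_velocities": joint speeds; "joint_efforts": joint torques, N m; "eef_pos": TCP position; "orientation": TCP orientation; "ft_force": force on the tool from outside, world axes, zero at the start; "ft_torque": the same for the moment, N m; "opening": finger opening in m.
Only numpy, scipy, OpenCV 4.12 (cv2) and the standard library are available. Lean on these libraries where they do the work, as an engineer would, in place of code of your own. Each camera call takes 0.05 s, during which the arm holds its last target.

## Task

Lock up the specimen chest for collection: press its lid shut, then swing the hasp over so that it lies flat with the staple standing through its slot, and then push the red-handled locking pin fully home through the staple's eye, on top of the strap, from whichever side the yellow logger leaves free. Leave the logger, the jar, the bottle and the tip box where they stand.

Things in the scene. Friction and masses are not known exactly. Their poses are not given: they have to be found in the camera images.
- chest: White steel specimen chest, fixed to the bench, 260 (x) x 260 (y) x 110 mm high. Origin: centre of its underside, at bench height. Its front (-x side) faces the robot, z is up; it may be turned by up to 0.25 rad. The front 110 mm of the top (x = -130 to -20 mm) is a fixed grey deck, its surface 110 mm above the bench; the rest is a hinged lid whose top is level with the deck when shut. The hasp and staple lie on the middle line y = 0.
- lid (a joint): Lid angle in rad, 0 = shut, growing as its front edge rises; starts ajar. The lid is a flat panel 150 mm from hinge to front edge, 260 mm wide, 15 mm thick, 0.6 kg, hinged on the far (+x) edge; a stiff hinge holds it at any angle, and 2 to 6 N down on its front half closes it.
- lid_hinge (a point): Middle of the lid's hinge line, on the far edge of the chest at chest x = +127 mm, y = 0, 110 mm above the bench, level with the lid's top surface; the hinge line runs along chest y.
- hasp (a joint): Angle of the hasp strap relative to the lid in rad: 0 = lying flat on the deck over the staple (pointing to chest -x), pi/2 = at right angles to the lid, 2.75 = folded right back over the lid. A stiff hinge: it stays where it is left; 1 to 3 N pushes it. Starts folded back.
- hasp_hinge (a point): Middle of the hasp's hinge line (along chest y) on the lid, at chest x = -7 mm, y = 0, 5 mm above the lid's top when the lid is shut. The steel strap runs 85 mm from here, 34 mm wide, 3 mm thick, with a slot 30 x 16 mm centred 55 mm from the hinge; when closed its top face is 5 mm above the deck.
- hasp_end (a point): Middle of the curled free end of the hasp strap, 82 mm from its hinge.
- staple_eye (a point): Centre of the eye of the steel staple on the deck, at chest x = -62 mm, y = 0, 14 mm above the deck. The staple is an upright bridge of flat bar, 27.5 mm high above the deck, 23 mm long along chest x and 12 mm wide along chest y. Its eye is open along chest y: 15 mm wide (along x); with the hasp closed it is open from 5 mm (the strap's top) to 23.5 mm above the deck.
- pin: Locking pin, lying flat on the bench, about 60 g: a steel shank 10 mm in diameter and 62 mm long with a tapered tip (the last 8 mm), and a flat red loop handle 32 mm long, 30 mm wide and 14 mm thick with flat sides. The front face of the handle is the shoulder. Origin: on the underside, straight below the middle of the shoulder. x points along the shank to the tip, z is up; the shank's axis is 7 mm above the origin; the handle spans x = -32 to 0 mm, the shank x = 0 to 62 mm.
- pin_tip (a point): The tip of the pin, on the shank's axis, 62 mm from the shoulder.
- pin_neck (a point): Point on the shank's axis 17 mm ahead of the shoulder; with the pin fully home (shoulder against the side of the 34 mm wide strap) it lies in the staple's eye.
- logger: Yellow temperature logger, 36 (x) x 50 (y) x 22 mm high, standing loose on the deck on one side of the staple, left or right, its middle 80 to 95 mm from the staple. Origin: centre of its underside. A bystander.
- jar: Small clear specimen jar with orange cap, 34 mm in diameter, 45 mm high, standing on the bench 65 to 85 mm beside the pin. Origin: centre of its underside. A bystander.
- bottle: Amber reagent bottle with blue cap, 56 mm in diameter, 145 mm high, standing on the bench beyond the pin's tip. Origin: centre of its underside. A bystander.
- tip_box: Pipette-tip box, grey with a blue lid, 122 (x) x 82 (y) x 62 mm high, on the bench on the other side of the chest from the pin. Origin: centre of its underside. A bystander.
There are look-alikes about, which are no part of the job. There is more than one size of the pin; the job needs the smallest.

How it is judged:
By the outcome, as a careful person would: the job done as asked, in the order asked, and still so for the second after the job is handed in, with the robot touching nothing.
It also fails if it takes over 72 s, if anything falls off the work surface, if the arm or the gripper's body presses on something with over 40 N, if the wrist force passes 120 N, or if a joint passes its speed limit or range.

## Working session

There is one attempt and no reset: what is moved stays moved. The work goes in short steps, Python scripts to look and compute and a tool call to move; the robot and the scene stay as the last step left them, time stands still between calls to the robot, and variables do not carry over. Pictures are saved under pics/ and viewed, and the job is handed in when it is done.

Besides the shell and the picture viewer there is one more tool, called after "Emit:" by a JSON object that holds its "api" and its "payload", one argument or row to a line. arm_command: Moves the arm, as the interface text tells. Its arguments: {"type":"object","properties":{"linear":{"type":"array"},"dr":{"type":"array"},"grip":{"type":"array"}},"required":["linear","dr","grip"]}

```bash
mkdir -p pics; ls
cat > h.py <<'E'
import numpy as np,cv2
from station import manip
from scipy.spatial.transform import Rotation as R
def K(c):
    f=240/np.tan(np.radians(c['vfov'])/2); return f,c['cx'],c['cy']
def snap(name,fn):
    s=manip.get_state(); im,d=manip.camera(name); c=manip.calibration(name)
    if 'mount' in c:
        T=np.eye(4);T[:3,:3]=R.from_quat(s['orientation']).as_matrix();T[:3,3]=s['eef_pos']
        c2w=T@np.array(c['mount'])
    else: c2w=np.linalg.inv(np.array(c['world_to_cam']))
    cv2.imwrite(f'pics/{fn}.png',im[...,::-1]); np.savez(f'pics/{fn}.npz',im=im,d=d,c2w=c2w,k=K(c))
    return im,d,c2w,K(c)
def load(fn):
    z=np.load(f'pics/{fn}.npz'); return z['im'],z['d'],z['c2w'],z['k']
def ray(uv,c2w,k):
    uv=np.atleast_2d(uv).astype(float); f,cx,cy=k
    v=np.c_[(uv[:,0]-cx)/f,(uv[:,1]-cy)/f,np.ones(len(uv))]
    return c2w[:3,3],v@c2w[:3,:3].T
def onplane(uv,z,c2w,k):
    o,v=ray(uv,c2w,k); return o+v*((z-o[2])/v[:,2])[:,None]
def pt(uv,d,c2w,k):
    uv=np.atleast_2d(uv); o,v=ray(uv,c2w,k); return o+v*np.array([d[int(b),int(a)] for a,b in uv])[:,None]
def cloud(d,c2w,k):
    h,w=d.shape; u,v=np.meshgrid(np.arange(w),np.arange(h)); o,r=ray(np.c_[u.ravel(),v.ravel()],c2w,k)
    return (o+r*d.reshape(-1,1)).reshape(h,w,3)
def proj(P,c2w,k):
    f,cx,cy=k;P=np.atleast_2d(P);q=(P-c2w[:3,3])@c2w[:3,:3]; return np.c_[f*q[:,0]/q[:,2]+cx,f*q[:,1]/q[:,2]+cy]
E
python3 - <<'E'
from h import *
print(manip.get_state())
for n in ['side','top','wrist']:
    im,d,c,k=snap(n,n+'0'); print(n,k,c.round(3).tolist())
E
```

```text
pics
{'t': 0.0, 'qpos': array([-1.2326799 ,  0.60013854, -0.0025353 ,  1.60014337,  0.00179634,
        0.94287781, -0.07978776]), 'joint_velocities': array([-0.00125268,  0.00020885, -0.00197901, -0.0006717 , -0.00153989,
        0.00017597, -0.00043835]), 'joint_efforts': array([-5.53181053e-04, -7.76446509e+01,  1.56443462e+00, -2.58017814e+01,
        1.22755652e-02,  8.78728868e-03,  7.24539234e-06]), 'eef_pos': array([0.29201917, 0.66307137, 0.23040255]), 'orientation': array([ 0.14503933,  0.69201962, -0.14613865,  0.691893  ]), 'ft_force': array([ 0.38385553,  0.12054403, -0.31688896]), 'ft_torque': array([ 0.01640031, -0.04366398, -0.04902662]), 'opening': 0.08577762272790639}
side (np.float64(437.1565750380559), 321.10748226518257, 243.91350194394767) [[-0.988, -0.102, 0.119, 0.418], [-0.157, 0.671, -0.725, 0.691], [-0.005, -0.735, -0.679, 0.661], [0.0, 0.0, 0.0, 1.0]]
top (np.float64(539.2506423240859), 315.53163461588974, 244.34697803578936) [[-0.019, -0.996, 0.088, 0.399], [-1.0, 0.02, 0.007, 0.057], [-0.009, -0.088, -0.996, 1.381], [0.0, 0.0, 0.0, 1.0]]
wrist (np.float64(390.49198109426845), 314.6805800824456, 237.45684519148173) [[0.403, 0.87, 0.283, 0.219], [0.915, -0.383, -0.125, 0.697], [-0.001, 0.309, -0.951, 0.373], [0.0, 0.0, 0.0, 1.0]]
```

View pics/top0.png

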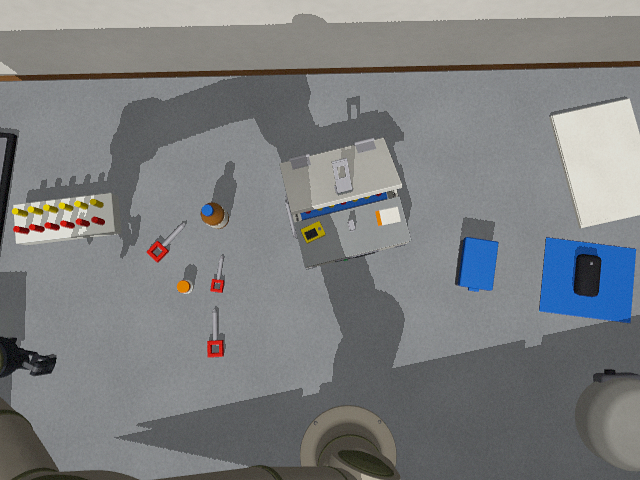

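View pics/side0.png

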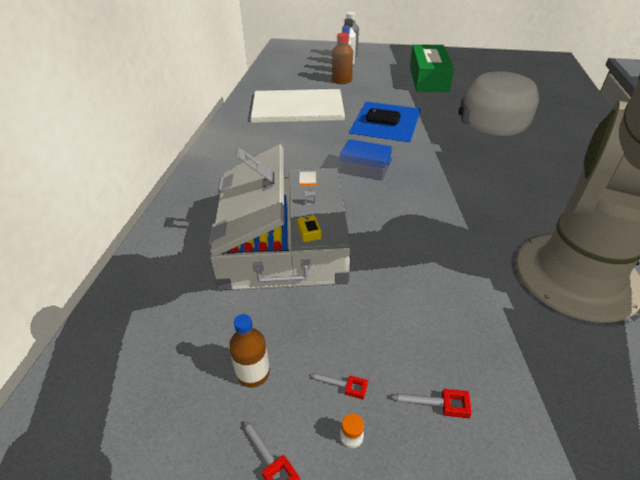

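View pics/wrist0.png

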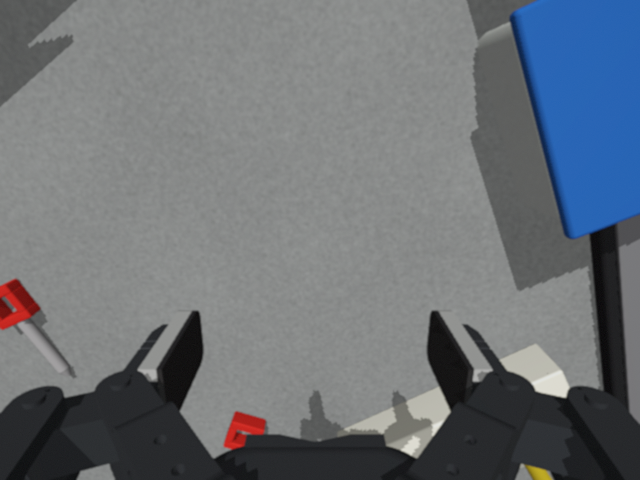

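Run:
```python
from h import *
im,d,c,k=load('top0')
a=im[130:275,270:420]; b=im[195:370,140:240]
cv2.imwrite('pics/z1.png',cv2.resize(a,None,fx=5,fy=4,interpolation=cv2.INTER_CUBIC)[:600,:,::-1])
cv2.imwrite('pics/z2.png',cv2.resize(b,None,fx=3.4,fy=3.4,interpolation=cv2.INTER_CUBIC)[:600,:,::-1])
C=cloud(d,c,k)
for u,v in [(305,262),(360,250),(400,215),(380,217),(395,240),(335,240),(313,232),(343,175),(290,165),(300,200),(395,185),(380,145),(352,222),(218,285),(216,265),(250,330),(477,260)]:
    print(u,v,C[v,u].round(3))
```

```text
305 262 [0.471 0.093 0.105]
360 250 [ 0.496 -0.038  0.111]
400 215 [ 0.578 -0.136  0.103]
380 217 [ 0.574 -0.088  0.107]
395 240 [ 0.519 -0.122  0.105]
335 240 [0.521 0.021 0.113]
313 232 [0.539 0.072 0.133]
343 175 [ 0.67  -0.001  0.143]
290 165 [0.703 0.124 0.113]
300 200 [0.609 0.1   0.163]
395 185 [ 0.637 -0.116  0.176]
380 145 [ 0.747 -0.092  0.115]
352 222 [ 0.56  -0.019  0.136]
218 285 [ 0.422  0.32  -0.003]
216 265 [ 0.474  0.325 -0.002]
250 330 [ 0.306  0.239 -0.008]
477 260 [ 0.47  -0.326  0.063]
```

View pics/z1.png

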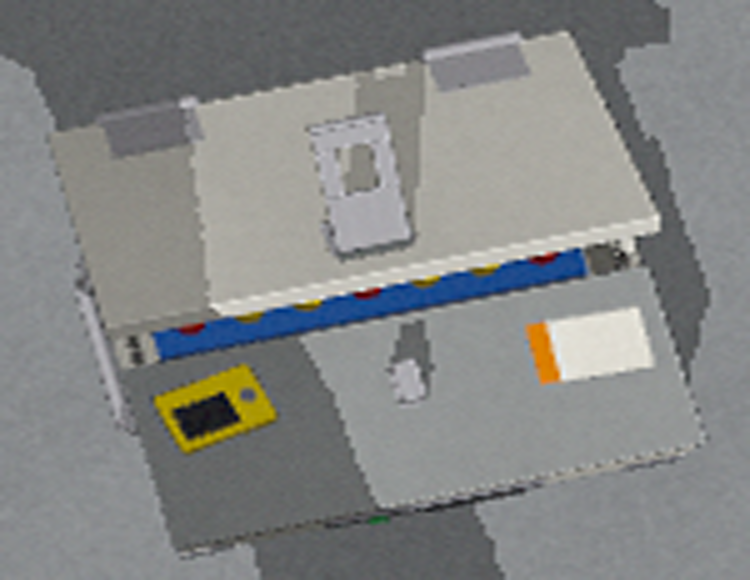

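View pics/z2.png

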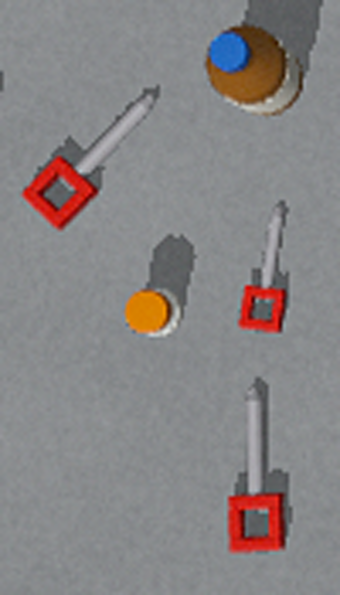

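Run:
```python
from h import *
s=manip.get_state(); print(R.from_quat(s['orientation']).as_matrix().round(3)); print(np.array(manip.calibration('wrist')['mount']).round(3))
im,d,c,k=load('top0')
fl=onplane([304.5,268],.11,c,k)[0]; fr=onplane([411,244.5],.11,c,k)[0]
print(fl,fr,np.linalg.norm(fl-fr)); e=(fl-fr)/np.linalg.norm(fl-fr); yaw=np.arctan2(-e[0],e[1]); print('yaw',yaw)
Rz=R.from_euler('z',yaw).as_matrix(); cen=(fl+fr)/2+Rz@[.13,0,0]; cen[2]=0; print('centre',cen)
for n,p in dict(staple=[-.062,0,.11],stapletop=[-.062,0,.1375],hh=[-.007,0,.115],hinge=[.127,0,.11]).items():
    P=cen+Rz@p; print(n,P.round(4),[proj(P,*load(v)[2:])[0].round(1).tolist() for v in('top0','side0')])
# lid plane fit
C=cloud(d,c,k); pts=np.array([C[v,u] for u,v in [(300,180),(310,195),(370,165),(385,180),(325,165),(360,185),(380,160)]])
q=(pts-cen)@Rz; print(q.round(3))
A=np.c_[q[:,0],np.ones(len(q))]; print(np.linalg.lstsq(A,q[:,2],rcond=None)[0])
# pins
hsv=cv2.cvtColor(im,cv2.COLOR_RGB2HSV)
m=((hsv[...,0]<8)|(hsv[...,0]>172))&(hsv[...,1]>150)&(hsv[...,2]>80)
n,l,st,ce=cv2.connectedComponentsWithStats(m.astype(np.uint8))
for i in range(1,n):
    if st[i,4]>20: print(st[i],ce[i],onplane(ce[i],.014,c,k)[0].round(4))
```

```text
[[-0.     0.403  0.915]
 [-0.001  0.915 -0.403]
 [-1.    -0.001  0.   ]]
[[-0.001 -0.309  0.951 -0.143]
 [ 1.    -0.     0.001  0.001]
 [-0.     0.951  0.309 -0.08 ]
 [ 0.     0.     0.     1.   ]]
[0.45624143 0.09389548 0.11      ] [ 0.50676059 -0.15862923  0.11      ] 0.25752846910854016
yaw 0.19744971135107026
centre [ 0.60897511 -0.00686488  0.        ]
staple [ 0.5482 -0.019   0.11  ] [[351.4, 228.3], [314.1, 202.8]]
stapletop [ 0.5482 -0.019   0.1375] [[352.1, 226.9], [313.8, 191.9]]
hh [ 0.6021 -0.0082  0.115 ] [[346.4, 205.5], [287.3, 201.6]]
hinge [0.7335 0.018  0.11  ] [[334.0, 151.9], [222.2, 205.4]]
[[ 0.073  0.095  0.132]
 [ 0.027  0.08   0.166]
 [ 0.071 -0.073  0.139]
 [ 0.024 -0.095  0.165]
 [ 0.096  0.029  0.131]
 [ 0.025 -0.036  0.167]
 [ 0.078 -0.098  0.139]]
[-0.53578737  0.17849658]
[ 91 217  14   8  62] [ 97.22580645 220.29032258] [0.5934 0.626  0.014 ]
[ 76 219  14   7  67] [ 81.86567164 222.17910448] [0.5893 0.6654 0.014 ]
[ 60 220  15   8  65] [ 66.4        224.04615385] [0.5853 0.7051 0.014 ]
[ 44 222  16   8  66] [ 51.06060606 225.93939394] [0.5812 0.7445 0.014 ]
[ 29 224  15   8  67] [ 35.64179104 227.76119403] [0.5773 0.7841 0.014 ]
[ 13 226  16   8  70] [ 19.68571429 229.62857143] [0.5734 0.8251 0.014 ]
[147 241  22  21 204] [157.08823529 251.15196078] [0.5109 0.4716 0.014 ]
[210 279  14  14 117] [216.76923077 285.34188034] [0.4211 0.3195 0.014 ]
[207 340  17  17 201] [214.99004975 348.27860697] [0.2638 0.3245 0.014 ]
```

```bash
cat >> h.py <<'E'
CY=0.197; CEN=np.array([0.609,-0.007,0.0])
def cw(p): return CEN+R.from_euler('z',CY).as_matrix()@np.array(p,float)   # chest->world
def wc(p): return (np.asarray(p)-CEN)@R.from_euler('z',CY).as_matrix()
def toolR(zyaw,tilt=0):
    """tool pointing down, z axis at world yaw zyaw(rad); tilt: rotate tool about its z so... (deg, about tool z)"""
    x=np.array([0,0,-1.]);z=np.array([np.cos(zyaw),np.sin(zyaw),0]);y=np.cross(z,x)
    return R.from_matrix(np.c_[x,y,z])*R.from_euler('z',tilt,degrees=True)
def move(p,Rt):
    s=manip.get_state(); R0=R.from_quat(s['orientation'])
    l=R0.inv().apply(np.array(p)-s['eef_pos']); dr=np.degrees((R0.inv()*Rt).as_rotvec())
    print('t',round(s['t'],2),'eef',s['eef_pos'].round(4),'lin',l.round(4).tolist(),'dr',dr.round(2).tolist(),'dist',np.linalg.norm(l).round(3),'F',s['ft_force'].round(1),'op',round(s['opening'],4))
E
python3 - <<'E'
from h import *
p=cw([-.03,.03,.33]);print(p); move(p,toolR(CY-np.pi/2))
E
```

```text
[0.57370841 0.0165479  0.33      ]
t 0.15 eef [0.2921 0.6632 0.2306] lin [-0.0988, -0.4784, 0.5184] dr [54.95, 0.04, 0.06] dist 0.712 F [-0.2 -0.   0.1] op 0.0851
```

Emit:
{"api": "arm_command", "payload": {
  "linear": [
    [-0.02,-0.03,0.03],
    [-0.03,-0.06,0.065],
    [-0.04,-0.095,0.1],
    [-0.045,-0.125,0.135],
    [-0.05,-0.16,0.17],
    [-0.055,-0.19,0.205],
    [-0.06,-0.225,0.24],
    [-0.065,-0.255,0.275]
  ],
  "dr": [
    [4,0,0],
    [8,0,0],
    [12,0,0],
    [16,0,0],
    [20,0,0],
    [24,0,0],
    [28,0,0],
    [32,0,0]
  ],
  "grip": [1,1,1,1,1,1,1,1]
}}

```text
t: 0.95
eef_pos: [0.4412, 0.3167, 0.2962]
orientation: [0.331, 0.624, -0.332, 0.625]
ft_force: [1.3, 0.1, 0.5]
opening: 0.0852
```

Run:
```python
from h import *
move(cw([-.03,.03,.33]),toolR(CY-np.pi/2)); print(manip.get_state()['qpos'].round(2))
```

```text
t 0.95 eef [0.4412 0.3167 0.2962] lin [-0.0335, -0.0584, 0.3229] dr [22.77, 0.06, 0.06] dist 0.33 F [1.3 0.1 0.5] op 0.0852
[-0.87  0.31  0.19  1.95 -0.07  0.89 -0.05]
```

Emit:
{"api": "arm_command", "payload": {
  "linear": [
    [-0.005,-0.008,0.045],
    [-0.01,-0.016,0.09],
    [-0.015,-0.024,0.135],
    [-0.02,-0.032,0.18],
    [-0.025,-0.04,0.225],
    [-0.03,-0.05,0.27],
    [-0.033,-0.058,0.31],
    [-0.0335,-0.0584,0.323]
  ],
  "dr": [
    [3,0,0],
    [6,0,0],
    [9,0,0],
    [12,0,0],
    [15,0,0],
    [18,0,0],
    [22,0,0],
    [22.8,0,0]
  ],
  "grip": [1,1,1,1,1,1,1,1]
}}

```text
t: 1.75
eef_pos: [0.5747, 0.0114, 0.3306]
orientation: [0.45, 0.544, -0.451, 0.546]
ft_force: [0.6, -0.5, -0.4]
opening: 0.0853
```

Run:
```python
from h import *
move(cw([-.03,.03,.33]),toolR(CY-np.pi/2)); print(manip.get_state()['qpos'].round(2))
im,d,c,k=snap('wrist','w1'); snap('top','t1')
```

```text
t 1.75 eef [0.5747 0.0114 0.3306] lin [0.0006, 0.0, -0.0052] dr [-0.49, 0.18, -0.01] dist 0.005 F [ 0.6 -0.5 -0.4] op 0.0853
[-0.41  0.33  0.39  1.85 -0.14  0.99  0.23]
```

View pics/w1.png

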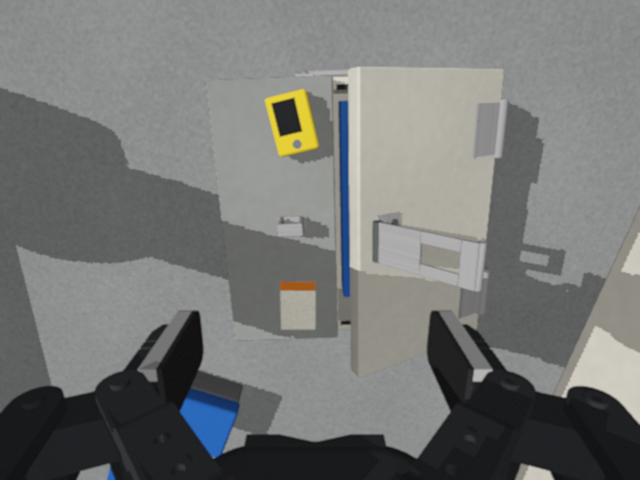

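Run:
```python
from h import *
im,d,c,k=load('w1')
a=im[60:350,195:395]; cv2.imwrite('pics/z3.png',cv2.resize(a,None,fx=2,fy=2,interpolation=cv2.INTER_CUBIC)[...,::-1])
a=im[190:260,260:320]; cv2.imwrite('pics/z4.png',cv2.resize(a,None,fx=8,fy=8,interpolation=cv2.INTER_CUBIC)[...,::-1])
C=cloud(d,c,k)
for u,v in [(240,150),(250,250),(260,310),(300,290),(220,40),(60,300)]: print(u,v,C[v,u].round(3), wc(C[v,u]).round(3))
```

```text
240 150 [0.5   0.044 0.111] [-0.097  0.072  0.111]
250 250 [ 0.522 -0.05   0.11 ] [-0.094 -0.025  0.11 ]
260 310 [ 0.541 -0.114  0.111] [-0.087 -0.092  0.111]
300 290 [ 0.578 -0.084  0.111] [-0.045 -0.069  0.111]
220 40 [ 0.445  0.143 -0.001] [-0.132  0.179 -0.001]
60 300 [ 0.27  -0.211  0.001] [-0.373 -0.134  0.001]
```

View pics/z3.png

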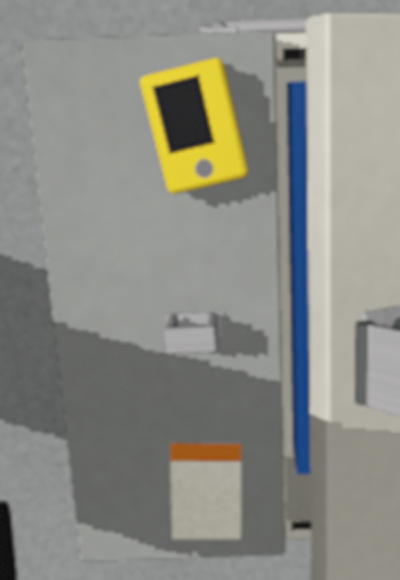

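View pics/z4.png

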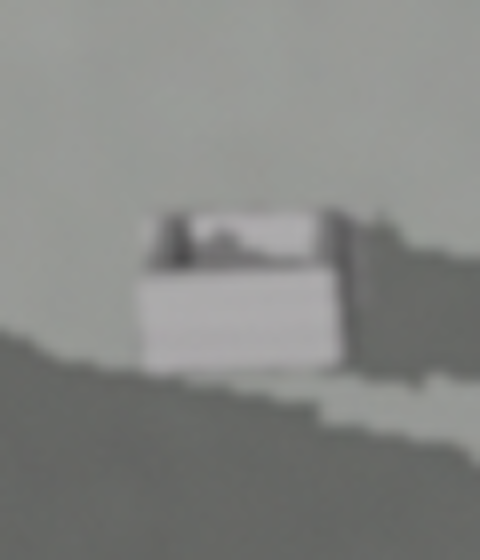

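Run:
```python
from h import *
im,d,c,k=load('w1')
P=onplane([[207,81],[236,339],[332.5,77.5],[338,336.5]],.11,c,k); print(P.round(4))
print(np.linalg.norm(P[0]-P[1]),np.linalg.norm(P[2]-P[3]),np.linalg.norm(P[0]-P[2]),np.linalg.norm(P[1]-P[3]))
M=np.array([[-.13,.13],[-.13,-.13],[-.02,.13],[-.02,-.13]])
# rigid fit
a=M-M.mean(0);b=P[:,:2]-P[:,:2].mean(0)
th=np.arctan2((a[:,0]*b[:,1]-a[:,1]*b[:,0]).sum(),(a*b).sum()); Rz=R.from_euler('z',th).as_matrix()[:2,:2]
t=P[:,:2].mean(0)-Rz@M.mean(0); print('yaw',th,'cen',t,'res',(P[:,:2]-(M@Rz.T+t)).round(4).tolist())
st=onplane([290.1,229.9],.1375,c,k)[0]; print('staple',st,'in chest',Rz.T@(st[:2]-t))
print('staple corners',[(Rz.T@(x[:2]-t)).round(4) for x in onplane([[277.5,223.8],[302.2,223.4],[278,236.2],[303,235.8]],.1375,c,k)])
C=cloud(d,c,k)
# hasp end, lid
for u,v in [(470,245),(472,278),(478,262),(378,240),(390,250),(420,330),(365,340),(365,120),(470,120),(490,80)]:
    p=C[v,u]; print(u,v,(Rz.T@(p[:2]-t)).round(4),p[2].round(4))
for u,v in [(290,123)]: print('logger',Rz.T@(onplane([u,v],.132,c,k)[0][:2]-t))
```

```text
[[ 0.464   0.0969  0.11  ]
 [ 0.521  -0.1537  0.11  ]
 [ 0.5701  0.12    0.11  ]
 [ 0.6276 -0.1302  0.11  ]]
0.25697957786484066 0.25678775709164736 0.10858396841403682 0.1091457264929098
yaw 0.22331879977151448 cen [ 6.18771563e-01 -1.46074249e-04] res [[0.0008, -0.0009], [0.0002, 0.002], [-0.0004, -0.0022], [-0.0005, 0.0011]]
staple [ 0.557448 -0.013844  0.1375  ] in chest [-0.06283441  0.00022338]
staple corners [array([-0.0738,  0.0063]), array([-0.0517,  0.0059]), array([-0.0741, -0.0053]), array([-0.0515, -0.0058])]
470 245 [0.0606 0.0153] 0.234
472 278 [ 0.0634 -0.0075] 0.2355
478 262 [0.0661 0.004 ] 0.236
378 240 [0.0092 0.0031] 0.1822
390 250 [ 0.0174 -0.0028] 0.1897
420 330 [ 0.0566 -0.1016] 0.1459
365 340 [ 0.0003 -0.0917] 0.1752
365 120 [-0.0009  0.0938] 0.1767
470 120 [0.0946 0.0892] 0.1266
490 80 [0.1121 0.1209] 0.1174
logger [-0.0582513   0.09223466]
```

```bash
sed -i 's/^CY=.*/CY=0.2233; CEN=np.array([0.6188,-0.0001,0.0])/' h.py
python3 - <<'E'
from h import *
move(cw([.02,-.085,.21]),toolR(CY-np.pi/2))
E
```

```text
t 1.85 eef [0.5743 0.0145 0.3299] lin [0.12, 0.0635, 0.107] dr [-1.72, 0.11, 0.05] dist 0.173 F [ 0.1  0.9 -0.4] op 0.0853
```

Emit:
{"api": "arm_command", "payload": {
  "linear": [
    [0,0.02,0.035],
    [0,0.04,0.07],
    [0.02,0.055,0.095],
    [0.05,0.0635,0.107],
    [0.08,0.0635,0.107],
    [0.11,0.0635,0.107],
    [0.12,0.0635,0.107],
    [0.12,0.0635,0.107]
  ],
  "dr": [
    [-1,0,0],
    [-1.7,0,0],
    [-1.7,0,0],
    [-1.7,0,0],
    [-1.7,0,0],
    [-1.7,0,0],
    [-1.7,0,0],
    [-1.7,0,0]
  ],
  "grip": [0,0,0,0,0,0,0,0]
}}

```text
t: 2.65
eef_pos: [0.6562, -0.0766, 0.2085]
orientation: [0.44, 0.554, -0.442, 0.552]
ft_force: [-0.0, 0.5, 0.5]
opening: -0.0001
```

Run:
```python
from h import *
move(cw([.02,-.085,.113]),toolR(CY-np.pi/2))
```

```text
t 2.65 eef [ 0.6562 -0.0766  0.2085] lin [0.0955, 0.0008, 0.0021] dr [0.11, 0.01, 0.22] dist 0.096 F [-0.   0.5  0.5] op -0.0001
```

Emit:
{"api": "arm_command", "payload": {
  "linear": [
    [0.015,0,0.002],
    [0.028,0,0.002],
    [0.04,0,0.002],
    [0.052,0,0.002],
    [0.064,0,0.002],
    [0.076,0,0.002],
    [0.086,0,0.002],
    [0.092,0,0.002]
  ],
  "dr": [
    [0,0,0],
    [0,0,0],
    [0,0,0],
    [0,0,0],
    [0,0,0],
    [0,0,0],
    [0,0,0],
    [0,0,0]
  ],
  "grip": [0,0,0,0,0,0,0,0]
}}

```text
t: 3.45
eef_pos: [0.6559, -0.0787, 0.1153]
orientation: [0.439, 0.554, -0.442, 0.552]
ft_force: [-1.3, 0.2, 2.0]
opening: 0.0002
```

Emit:
{"api": "arm_command", "payload": {
  "linear": [
    [0.002,0,0],
    [0.004,0,0],
    [0.006,0,0],
    [0.007,0,0]
  ],
  "dr": [
    [0,0,0],
    [0,0,0],
    [0,0,0],
    [0,0,0]
  ],
  "grip": [0,0,0,0]
}}

```text
t: 3.85
eef_pos: [0.656, -0.0788, 0.11]
orientation: [0.44, 0.554, -0.442, 0.552]
ft_force: [-7.7, 1.1, 24.3]
opening: -0.0002
```

Run:
```python
from h import *
move(cw([.115,0,.21]),toolR(CY-np.pi/2,-25))
```

```text
t 3.85 eef [ 0.656  -0.0788  0.11  ] lin [-0.1003, 0.0959, -0.0848] dr [0.09, -0.01, -24.76] dist 0.163 F [-7.7  1.1 24.3] op -0.0002
```

Emit:
{"api": "arm_command", "payload": {
  "linear": [
    [-0.03,0,0],
    [-0.07,0.01,-0.005],
    [-0.1,0.04,-0.02],
    [-0.1,0.07,-0.045],
    [-0.1,0.096,-0.085],
    [-0.1,0.096,-0.085],
    [-0.1,0.096,-0.085]
  ],
  "dr": [
    [0,0,0],
    [0,0,-6],
    [0,0,-14],
    [0,0,-20],
    [0,0,-24.8],
    [0,0,-24.8],
    [0,0,-24.8]
  ],
  "grip": [0,0,0,0,0,0,0]
}}

```text
t: 4.55
eef_pos: [0.7315, 0.028, 0.2078]
orientation: [0.309, 0.636, -0.549, 0.445]
ft_force: [-0.0, -0.3, 0.2]
opening: -0.0
```

Run:
```python
from h import *
snap('wrist','w2'); snap('side','s2')
move(cw([.115,0,.125]),toolR(CY-np.pi/2,-25))
```

```text
t 4.65 eef [0.7308 0.0244 0.2099] lin [0.0767, 0.0362, -0.001] dr [0.01, 0.05, 0.03] dist 0.085 F [ 0.8 -0.2  0.8] op 0.0002
```

View pics/w2.png

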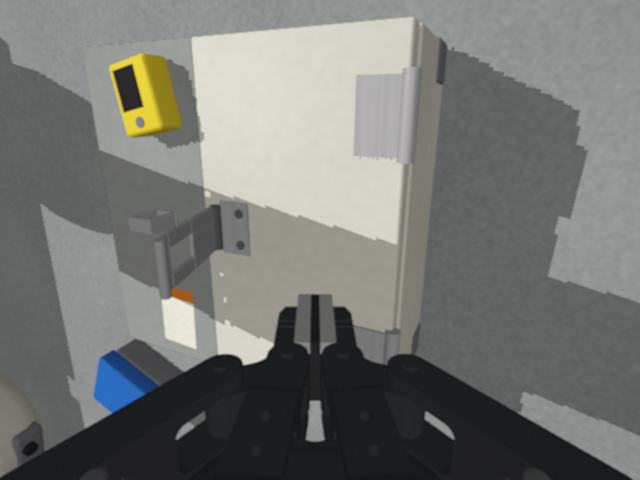

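View pics/s2.png

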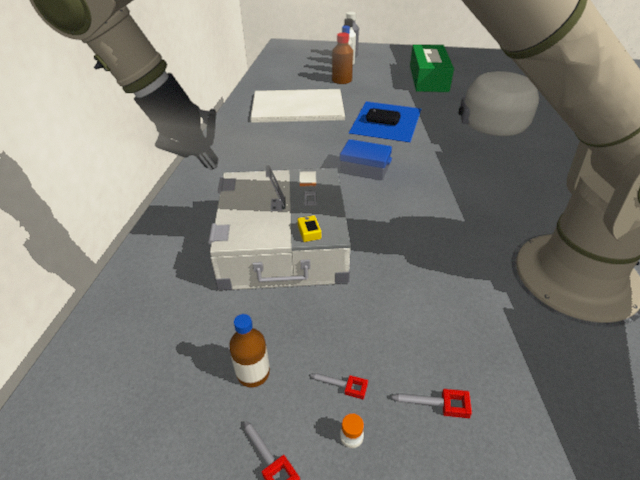

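Run:
```python
from h import *
im,d,c,k=load('w2'); C=cloud(d,c,k)
for u,v in [(160,240),(164,265),(168,290),(172,235),(205,225),(205,250),(214,215),(185,275),(240,228),(300,100),(230,300),(395,220),(210,100)]:
    print(u,v,wc(C[v,u]).round(4))
```

```text
160 240 [0.0168 0.0165 0.1917]
164 265 [0.0195 0.0032 0.1936]
168 290 [ 0.0209 -0.0112  0.1942]
172 235 [0.0112 0.0145 0.1775]
205 225 [-0.0037  0.0067  0.1322]
205 250 [-0.0016 -0.0101  0.1367]
214 215 [-0.0062  0.0105  0.1188]
185 275 [ 0.008  -0.0151  0.1676]
240 228 [0.0114 0.0012 0.1123]
300 100 [0.0604 0.0894 0.1105]
230 300 [-0.0038 -0.0616  0.1103]
395 220 [0.1243 0.0206 0.1105]
210 100 [-0.0093  0.0897  0.1101]
```

Run:
```python
from h import *
Rt=toolR(CY-np.pi/2)
for p in [(.06,0,.20),(.06,0,.152)]: move(cw(p),Rt)
```

```text
t 4.65 eef [0.7308 0.0244 0.2099] lin [0.0321, -0.0453, -0.001] dr [0.02, 0.05, 25.03] dist 0.056 F [ 0.8 -0.2  0.8] op 0.0002
t 4.65 eef [0.7308 0.0244 0.2099] lin [0.0755, -0.025, -0.001] dr [0.02, 0.05, 25.03] dist 0.08 F [ 0.8 -0.2  0.8] op 0.0002
```

Emit:
{"api": "arm_command", "payload": {
  "linear": [
    [0.03,-0.005,-0.001],
    [0.055,-0.012,-0.001],
    [0.0755,-0.025,-0.001],
    [0.0755,-0.025,-0.001],
    [0.0755,-0.025,-0.001]
  ],
  "dr": [
    [0,0,8],
    [0,0,16],
    [0,0,24],
    [0,0,25],
    [0,0,25]
  ],
  "grip": [0,0,0,0,0]
}}

```text
t: 5.15
eef_pos: [0.6742, 0.01, 0.1539]
orientation: [0.442, 0.551, -0.442, 0.552]
ft_force: [0.7, 0.5, 0.7]
opening: 0.0001
```

Run:
```python
from h import *
s=manip.get_state(); print(wc(s['eef_pos'])); Rt=toolR(CY-np.pi/2)
for p in [(.008,0,.152),(-.012,0,.145),(-.023,0,.133),(-.026,0,.1215),(-.03,0,.116)]: move(cw(p),Rt)
```

```text
[ 0.05628885 -0.00242949  0.15394013]
t 5.15 eef [0.6742 0.01   0.1539] lin [0.0019, -0.0483, -0.0022] dr [-0.24, 0.04, -0.04] dist 0.048 F [0.7 0.5 0.7] op 0.0001
t 5.15 eef [0.6742 0.01   0.1539] lin [0.0089, -0.0683, -0.0021] dr [-0.24, 0.04, -0.04] dist 0.069 F [0.7 0.5 0.7] op 0.0001
t 5.15 eef [0.6742 0.01   0.1539] lin [0.0209, -0.0793, -0.0021] dr [-0.24, 0.04, -0.04] dist 0.082 F [0.7 0.5 0.7] op 0.0001
t 5.15 eef [0.6742 0.01   0.1539] lin [0.0324, -0.0823, -0.0021] dr [-0.24, 0.04, -0.04] dist 0.088 F [0.7 0.5 0.7] op 0.0001
t 5.15 eef [0.6742 0.01   0.1539] lin [0.0379, -0.0863, -0.0021] dr [-0.24, 0.04, -0.04] dist 0.094 F [0.7 0.5 0.7] op 0.0001
```

Emit:
{"api": "arm_command", "payload": {
  "linear": [
    [0.002,-0.015,-0.002],
    [0.002,-0.027,-0.002],
    [0.002,-0.038,-0.002],
    [0.002,-0.048,-0.002],
    [0.005,-0.058,-0.002],
    [0.009,-0.068,-0.002],
    [0.015,-0.074,-0.002],
    [0.021,-0.079,-0.002]
  ],
  "dr": [
    [0,0,0],
    [0,0,0],
    [0,0,0],
    [0,0,0],
    [0,0,0],
    [0,0,0],
    [0,0,0],
    [0,0,0]
  ],
  "grip": [0,0,0,0,0,0,0,0]
}}

```text
t: 5.95
eef_pos: [0.5982, -0.0063, 0.1355]
orientation: [0.444, 0.55, -0.442, 0.553]
ft_force: [1.0, -0.4, 2.1]
opening: 0.0002
```

Run:
```python
from h import *
s=manip.get_state(); print(wc(s['eef_pos'])); Rt=toolR(CY-np.pi/2)
snap('side','s3');im,d,c,k=snap('wrist','w3');
for p in [(-.026,0,.1215),(-.03,0,.116)]: move(cw(p),Rt)
```

```text
[-0.02147518 -0.00144049  0.13545749]
t 6.05 eef [ 0.5968 -0.006   0.1333] lin [0.0118, -0.0033, -0.0009] dr [-0.31, 0.05, -0.04] dist 0.012 F [ 0.5 -0.9  0.6] op 0.0004
t 6.05 eef [ 0.5968 -0.006   0.1333] lin [0.0173, -0.0073, -0.0009] dr [-0.31, 0.05, -0.04] dist 0.019 F [ 0.5 -0.9  0.6] op 0.0004
```

View pics/w3.png

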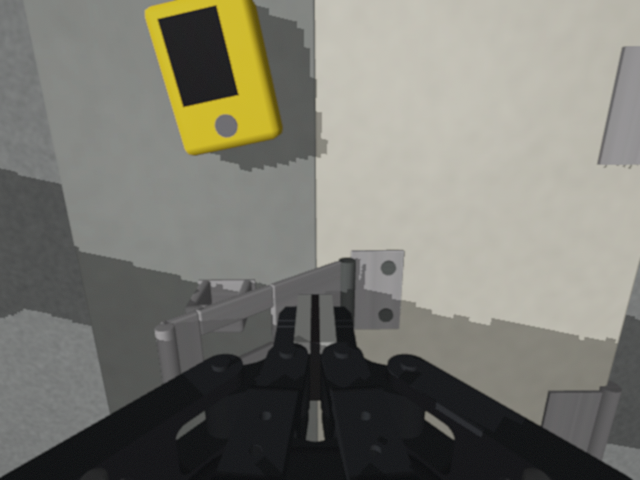

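Emit:
{"api": "arm_command", "payload": {
  "linear": [
    [0.006,-0.003,0],
    [0.012,-0.005,0],
    [0.016,-0.007,0],
    [0.018,-0.007,0],
    [0.019,-0.007,0]
  ],
  "dr": [
    [0,0,0],
    [0,0,0],
    [0,0,0],
    [0,0,0],
    [0,0,0]
  ],
  "grip": [0,0,0,0,0]
}}

```text
t: 6.55
eef_pos: [0.5896, -0.0077, 0.1148]
orientation: [0.443, 0.551, -0.443, 0.551]
ft_force: [-5.9, 0.2, 23.7]
opening: -0.0
```

Emit:
{"api": "arm_command", "payload": {
  "linear": [
    [-0.02,0,0],
    [-0.06,0,0],
    [-0.11,0,0],
    [-0.16,0,0.0],
    [-0.2,0,-0.02],
    [-0.2,0,-0.05],
    [-0.2,0,-0.06]
  ],
  "dr": [
    [0,0,0],
    [0,0,0],
    [0,0,0],
    [0,0,0],
    [0,0,0],
    [0,0,0],
    [0,0,0]
  ],
  "grip": [0,0,0.3,1,1,1,1]
}}

```text
t: 7.25
eef_pos: [0.5763, 0.054, 0.3155]
orientation: [0.442, 0.552, -0.441, 0.552]
ft_force: [-0.6, 0.3, -0.5]
opening: 0.0727
```

Run:
```python
from h import *
s=manip.get_state(); print(s['t'],wc(s['eef_pos']))
im,d,c,k=snap('wrist','w4');C=cloud(d,c,k)
a=im[150:480,150:500]
b=proj(cw([-.062,0,.1375]),c,k)[0];print(b)
```

```text
7.25 [-0.02944491  0.06212137  0.31552962]
[277.71765237 279.15300967]
```

View pics/w4.png

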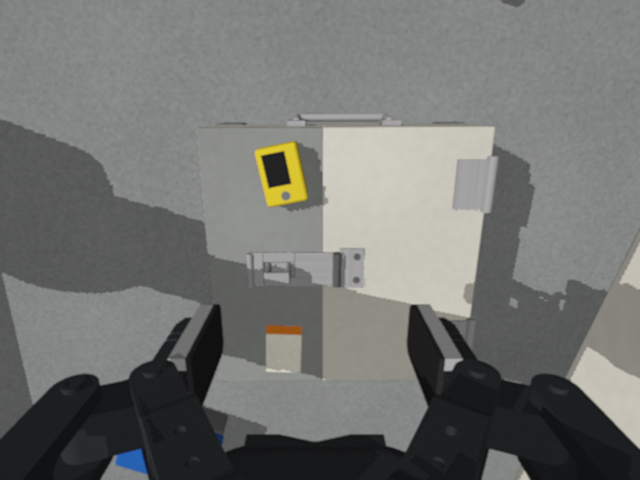

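Run:
```python
from h import *
print(manip.get_state()['qpos'].round(2))
move([.42,.32,.2],toolR(np.radians(169.5)))
```

```text
[-0.49  0.35  0.41  1.86 -0.17  0.96  0.22]
t 7.3 eef [0.5758 0.0545 0.3145] lin [0.115, -0.0934, -0.293] dr [113.21, -0.01, 0.12] dist 0.328 F [-0.6  0.7 -0.2] op 0.0788
```

Emit:
{"api": "arm_command", "payload": {
  "linear": [
    [0,-0.006,-0.02],
    [0,-0.012,-0.04],
    [0,-0.02,-0.06],
    [0,-0.03,-0.09],
    [0,-0.04,-0.12],
    [0,-0.05,-0.15],
    [0,-0.06,-0.18],
    [0,-0.07,-0.21]
  ],
  "dr": [
    [8,0,0],
    [16,0,0],
    [24,0,0],
    [32,0,0],
    [40,0,0],
    [48,0,0],
    [56,0,0],
    [64,0,0]
  ],
  "grip": [1,1,1,1,1,1,1,1]
}}

```text
t: 8.1
eef_pos: [0.4606, 0.2438, 0.3138]
orientation: [-0.667, -0.232, 0.669, -0.232]
ft_force: [0.7, 0.8, 0.3]
opening: 0.0853
```

Run:
```python
from h import *
print(manip.get_state()['qpos'].round(2))
move([.42,.32,.2],toolR(np.radians(169.5)))
```

```text
[-1.1   0.3   0.67  1.99 -0.23  0.93 -1.22]
t 8.1 eef [0.4606 0.2438 0.3138] lin [0.1139, -0.0848, -0.0157] dr [48.82, 0.15, -0.01] dist 0.143 F [0.7 0.8 0.3] op 0.0853
```

Emit:
{"api": "arm_command", "payload": {
  "linear": [
    [0.01,-0.015,-0.003],
    [0.03,-0.03,-0.006],
    [0.05,-0.045,-0.01],
    [0.07,-0.06,-0.012],
    [0.1,-0.075,-0.015],
    [0.114,-0.085,-0.0157],
    [0.114,-0.085,-0.0157],
    [0.114,-0.085,-0.0157]
  ],
  "dr": [
    [8,0,0],
    [16,0,0],
    [24,0,0],
    [32,0,0],
    [40,0,0],
    [48.8,0,0],
    [48.8,0,0],
    [48.8,0,0]
  ],
  "grip": [1,1,1,1,1,1,1,1]
}}

```text
t: 8.9
eef_pos: [0.4203, 0.3191, 0.1995]
orientation: [-0.703, 0.065, 0.705, 0.062]
ft_force: [-0.1, -1.5, 0.7]
opening: 0.0856
```

Run:
```python
from h import *
print(manip.get_state()['qpos'].round(2))
move([.42,.32,.2],toolR(np.radians(169.5)))
snap('wrist','w5')
```

```text
[-1.29  0.51  0.78  2.11 -0.54  0.73 -1.91]
t 8.9 eef [0.4203 0.3191 0.1995] lin [-0.0005, -0.0009, 0.0005] dr [0.22, 0.11, -0.21] dist 0.001 F [-0.1 -1.5  0.7] op 0.0856
```

View pics/w5.png

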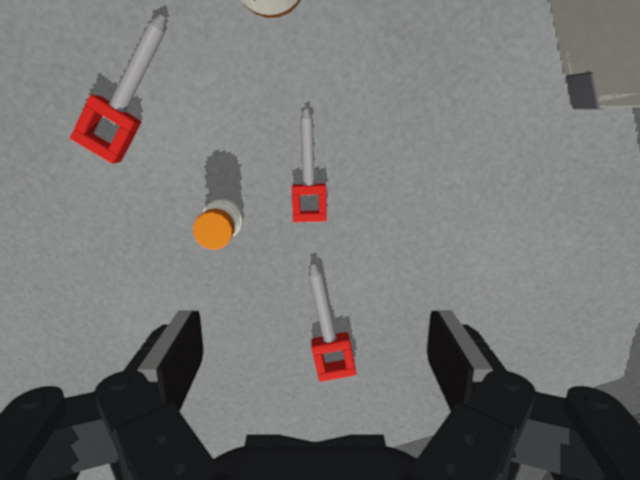

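```bash
cat > pin.py <<'E'
from h import *
def redcomps(im):
    hsv=cv2.cvtColor(im,cv2.COLOR_RGB2HSV)
    m=(((hsv[...,0]<6)|(hsv[...,0]>172))&(hsv[...,1]>150)&(hsv[...,2]>60)).astype(np.uint8)
    cs,_=cv2.findContours(m,cv2.RETR_EXTERNAL,cv2.CHAIN_APPROX_NONE)
    return [c for c in cs if cv2.contourArea(c)>150]
def tip_candidates(): pass
E
python3 - <<'E'
from pin import *
im,d,c,k=load('w5'); C=cloud(d,c,k)
for ct in redcomps(im):
    (u,v),wh,a=cv2.minAreaRect(ct); box=cv2.boxPoints(((u,v),wh,a))
    P=onplane(box,.012,c,k); print('px',(round(u,1),round(v,1)),'world sides',[np.linalg.norm(P[i]-P[(i+1)%4]).round(4) for i in range(4)],'cen',P.mean(0).round(4))
print('lengths', [np.linalg.norm(np.diff(onplane(np.array(x),.007,c,k),axis=0)).round(4) for x in ([[309,184],[307,108]],[[330,341],[315,263]],[[116,108],[162,12]])])
b=im[90:240,240:380]; cv2.imwrite('pics/z5.png',cv2.resize(b,None,fx=4,fy=4,interpolation=cv2.INTER_CUBIC)[...,::-1])
for u,v in [(250,300),(400,150),(100,200)]: print(C[v,u].round(4))
E
```

```text
px (332.8, 356.4) world sides [np.float64(0.0379), np.float64(0.0501), np.float64(0.0394), np.float64(0.0504)] cen [0.2667 0.3298 0.012 ]
px (308.5, 202.5) world sides [np.float64(0.0281), np.float64(0.0327), np.float64(0.029), np.float64(0.0327)] cen [0.4242 0.3249 0.012 ]
px (104.6, 128.5) world sides [np.float64(0.044), np.float64(0.0436), np.float64(0.0449), np.float64(0.045)] cen [0.5142 0.4771 0.012 ]
lengths [np.float64(0.0624), np.float64(0.0843), np.float64(0.083)]
[0.3369 0.3991 0.0006]
[0.4531 0.2399 0.0009]
[4.573e-01 5.082e-01 1.000e-04]
```

View pics/z5.png

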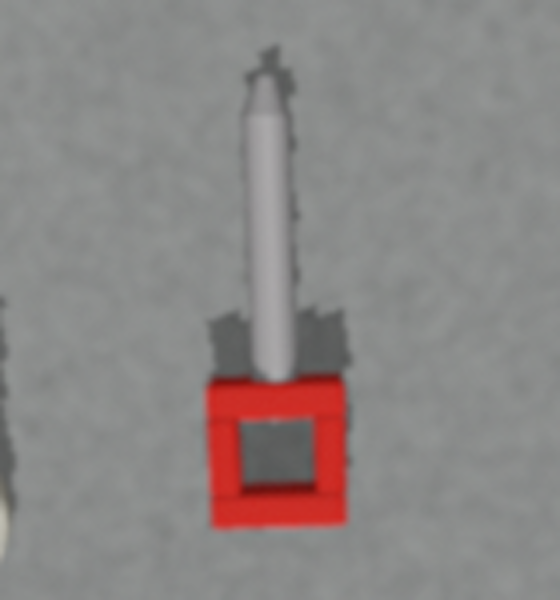

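Run:
```python
from pin import *
im,d,c,k=load('w5')
tip,sh=onplane([[306.8,107.5],[309.1,184.5]],.007,c,k)
cor=onplane([[240+208/4,90+382/4],[240+346/4,90+380/4],[240+213/4,90+527/4],[240+347/4,90+525/4]],.014,c,k)
print(tip,sh,np.linalg.norm(tip-sh)); v=tip-sh; y1=np.degrees(np.arctan2(v[1],v[0]))
f=cor[:2].mean(0);b=cor[2:].mean(0); w=f-b; print('cor',cor.round(4),np.linalg.norm(w),'yaw handle',np.degrees(np.arctan2(w[1],w[0])),'shank',y1)
hc=cor.mean(0); print('handle cen',hc)
v2=tip-hc; print('yaw cen->tip',np.degrees(np.arctan2(v2[1],v2[0])))
s=cor[0]-cor[1]; print('side yaw',np.degrees(np.arctan2(s[1],s[0]))-90)
```

```text
[0.50130587 0.31205095 0.007     ] [0.43883685 0.32175007 0.007     ] 0.0632174962462717
cor [[0.4418 0.3359 0.014 ]
 [0.437  0.307  0.014 ]
 [0.4104 0.341  0.014 ]
 [0.4056 0.3122 0.014 ]] 0.03189839346808389 yaw handle -9.341342618760956 shank -8.82544421584967
handle cen [0.42369449 0.32402435 0.014     ]
yaw cen->tip -8.770098989067144
side yaw -9.463837109324814
```

Run:
```python
from h import *
im,d,c,k=load('w5'); print('jar',onplane([213.5,230],.045,c,k))
move([.4217,.3243,.06],toolR(np.radians(170.9)))
move([.4217,.3243,.002],toolR(np.radians(170.9)))
```

```text
jar [[0.42335892 0.40155162 0.045     ]]
t 8.95 eef [0.4207 0.3192 0.2002] lin [0.1402, -0.0055, -0.0002] dr [-1.21, 0.09, -0.11] dist 0.14 F [ 0.4 -0.1 -0.4] op 0.0856
t 8.95 eef [0.4207 0.3192 0.2002] lin [0.1982, -0.0056, -0.0003] dr [-1.21, 0.09, -0.11] dist 0.198 F [ 0.4 -0.1 -0.4] op 0.0856
```

Emit:
{"api": "arm_command", "payload": {
  "linear": [
    [0.03,-0.003,0],
    [0.065,-0.0055,0],
    [0.1,-0.0055,0],
    [0.13,-0.0055,0],
    [0.145,-0.0055,0],
    [0.145,-0.0055,0]
  ],
  "dr": [
    [-1.2,0,0],
    [-1.2,0,0],
    [-1.2,0,0],
    [-1.2,0,0],
    [-1.2,0,0],
    [-1.2,0,0]
  ],
  "grip": [0.55,0.55,0.55,0.55,0.55,0.55]
}}

```text
t: 9.55
eef_pos: [0.4221, 0.3233, 0.0546]
orientation: [-0.704, 0.057, 0.706, 0.055]
ft_force: [0.1, -0.1, -0.1]
opening: 0.0471
```

Run:
```python
from h import *
move([.4217,.3243,.002],toolR(np.radians(170.9)))
snap('wrist','w6')
```

```text
t 9.55 eef [0.4221 0.3233 0.0546] lin [0.0526, -0.0011, 0.0004] dr [0.04, 0.13, -0.15] dist 0.053 F [ 0.1 -0.1 -0.1] op 0.0471
```

View pics/w6.png

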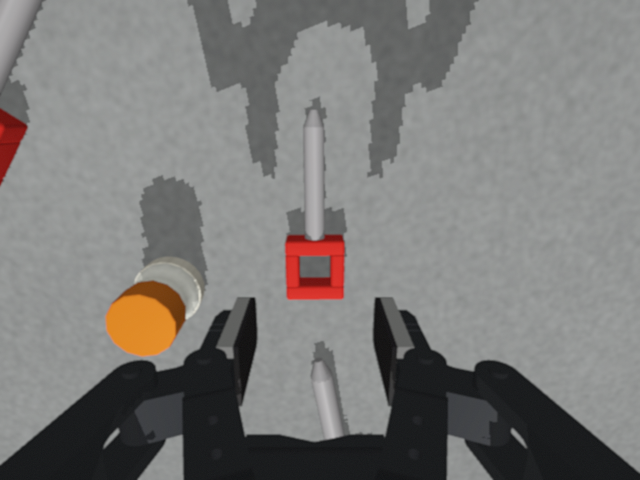

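Emit:
{"api": "arm_command", "payload": {
  "linear": [
    [0.02,-0.001,0],
    [0.038,-0.001,0],
    [0.048,-0.001,0],
    [0.0525,-0.001,0],
    [0.0525,-0.001,0]
  ],
  "dr": [
    [0,0,0],
    [0,0,0],
    [0,0,0],
    [0,0,0],
    [0,0,0]
  ],
  "grip": [0.55,0.55,0.55,0.55,0.55]
}}

```text
t: 10.1
eef_pos: [0.4229, 0.3245, 0.0036]
orientation: [-0.704, 0.056, 0.705, 0.056]
ft_force: [1.1, -0.1, -0.8]
opening: 0.0472
```

Emit:
{"api": "arm_command", "payload": {
  "linear": [
    [0.002,0,0],
    [0.002,0,0],
    [0.002,0,0],
    [0.002,0,0],
    [0.002,0,0]
  ],
  "dr": [
    [0,0,0],
    [0,0,0],
    [0,0,0],
    [0,0,0],
    [0,0,0]
  ],
  "grip": [0.45,0.3,0,0,0]
}}

```text
t: 10.6
eef_pos: [0.4232, 0.3247, 0.0023]
orientation: [-0.705, 0.056, 0.705, 0.056]
ft_force: [-0.3, -0.2, 6.6]
opening: 0.0286
```

Run:
```python
from h import *
move([.4217,.3243,.002],toolR(np.radians(170.9)))
snap('wrist','w7')
```

```text
t 10.6 eef [0.4232 0.3247 0.0023] lin [0.0003, 0.0006, 0.0014] dr [0.02, 0.02, -0.01] dist 0.002 F [-0.3 -0.2  6.6] op 0.0286
```

View pics/w7.png

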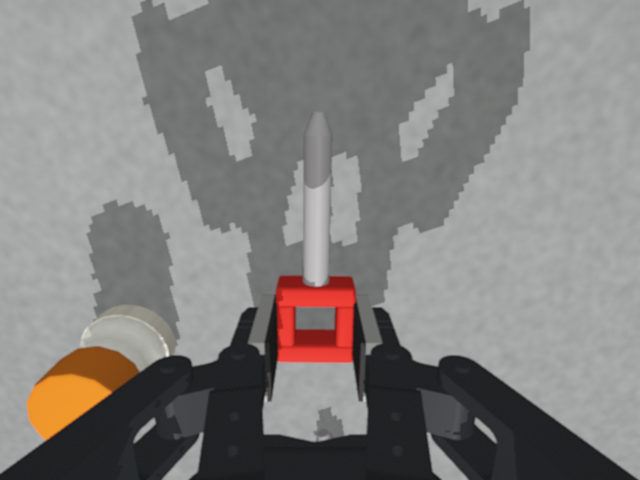

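Emit:
{"api": "arm_command", "payload": {
  "linear": [
    [-0.01,0,0],
    [-0.03,0,0],
    [-0.07,0,0],
    [-0.12,0,0],
    [-0.17,0,0],
    [-0.22,0,0],
    [-0.25,0,0],
    [-0.25,0,0]
  ],
  "dr": [
    [0,0,0],
    [0,0,0],
    [0,0,0],
    [0,0,0],
    [0,0,0],
    [0,0,0],
    [0,0,0],
    [0,0,0]
  ],
  "grip": [0,0,0,0,0,0,0,0]
}}

```text
t: 11.45
eef_pos: [0.4246, 0.3253, 0.2568]
orientation: [0.706, -0.054, -0.704, -0.058]
ft_force: [-0.3, -0.5, -1.4]
opening: 0.0286
```

Run:
```python
from h import *
snap('wrist','w8'); print(manip.get_state()['qpos'].round(2))
move(cw([-.062,-.12,.25]),toolR(CY-np.pi/2))
```

```text
[-1.36  0.45  0.87  2.05 -0.47  0.84 -1.96]
t 11.5 eef [0.4235 0.3252 0.2546] lin [0.0034, 0.425, -0.2311] dr [-111.84, -0.22, 0.08] dist 0.484 F [-1.2  0.7  0.2] op 0.0282
```

View pics/w8.png

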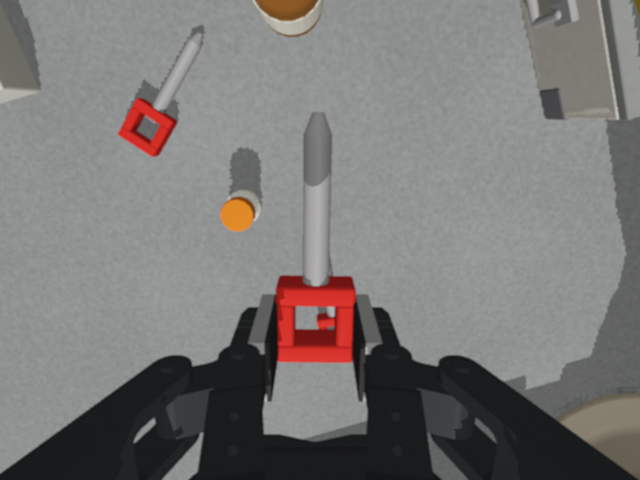

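Run:
```python
from h import *
im,d,c,k=load('w8'); M=np.array(manip.calibration('wrist')['mount']); f,cx,cy=k
def tool(u,v,dep): return (M@np.array([(u-cx)/f*dep,(v-cy)/f*dep,dep,1]))[:3]
for v in range(118,284,20):
    row=im[v]; 
    us=np.arange(295,340); dd=d[v,295:340]; ok=us[dd<np.median(dd[:3])-.05]
    u=(ok.min()+ok.max())/2; p=tool(u,v,d[v,int(u)]); print(v,ok.min(),ok.max(),p.round(4))
for u,v in [(315,290),(285,320),(345,320),(315,350)]: print('handle',tool(u,v,d[v,u]).round(4))
print('tip px',tool(318,113,d[116,318]).round(4))
b=im[90:380,240:400]; cv2.imwrite('pics/z8.png',cv2.resize(b,None,fx=2,fy=2,interpolation=cv2.INTER_CUBIC)[...,::-1])
```

```text
118 310 325 [-0.0051 -0.0007 -0.0766]
138 303 331 [-0.0073 -0.0009 -0.0702]
158 303 331 [-0.0079 -0.0009 -0.0636]
178 303 330 [-0.009  -0.0011 -0.0569]
198 303 330 [-0.0076 -0.0011 -0.0496]
218 303 329 [-0.0086 -0.0012 -0.0426]
238 303 329 [-0.0091 -0.0012 -0.0353]
258 303 328 [-0.0097 -0.0014 -0.0278]Traceback (most recent call last):
  File "<stdin>", line 7, in <module>
    return umr_minimum(a, axis, None, out, keepdims, initial, where)
ValueError: zero-size array to reduction operation minimum which has no identity
```

Emit:
{"api": "arm_command", "payload": {
  "linear": [
    [0,0.03,-0.015],
    [0,0.06,-0.03],
    [0,0.09,-0.05],
    [0,0.12,-0.065],
    [0,0.15,-0.08],
    [0,0.18,-0.1],
    [0,0.21,-0.115],
    [0,0.24,-0.13]
  ],
  "dr": [
    [-7,0,0],
    [-14,0,0],
    [-21,0,0],
    [-28,0,0],
    [-35,0,0],
    [-42,0,0],
    [-49,0,0],
    [-56,0,0]
  ],
  "grip": [0,0,0,0,0,0,0,0]
}}

```text
t: 12.3
eef_pos: [0.5134, 0.0663, 0.2528]
orientation: [0.648, 0.284, -0.648, 0.282]
ft_force: [0.7, 0.2, -1.0]
opening: 0.0286
```

Run:
```python
from h import *
print(manip.get_state()['qpos'].round(2))
move(cw([-.0615,-.125,.22]),toolR(CY-np.pi/2))
```

```text
[-0.66  0.36  0.57  2.07 -0.28  0.78 -0.66]
t 12.3 eef [0.5134 0.0663 0.2528] lin [0.0322, 0.1908, 0.0987] dr [-55.56, -0.13, 0.1] dist 0.217 F [ 0.7  0.2 -1. ] op 0.0286
```

Emit:
{"api": "arm_command", "payload": {
  "linear": [
    [0,0.03,0.012],
    [0,0.06,0.026],
    [0,0.09,0.04],
    [0,0.12,0.055],
    [0,0.15,0.07],
    [0.01,0.18,0.09],
    [0.032,0.191,0.0987],
    [0.032,0.191,0.0987]
  ],
  "dr": [
    [-8,0,0],
    [-16,0,0],
    [-24,0,0],
    [-32,0,0],
    [-40,0,0],
    [-48,0,0],
    [-55.5,0,0],
    [-55.5,0,0]
  ],
  "grip": [0,0,0,0,0,0,0,0]
}}

```text
t: 13.1
eef_pos: [0.5842, -0.1383, 0.2169]
orientation: [0.441, 0.555, -0.443, 0.549]
ft_force: [0.2, 0.1, -0.5]
opening: 0.0283
```

Run:
```python
from h import *
print(manip.get_state()['qpos'].round(2))
move(cw([-.0615,-.125,.14]),toolR(CY-np.pi/2))
```

```text
[-0.05  0.48  0.28  1.91 -0.18  0.78  0.55]
t 13.1 eef [ 0.5842 -0.1383  0.2169] lin [0.0769, 0.0033, -0.0018] dr [-0.14, -0.25, 0.36] dist 0.077 F [ 0.2  0.1 -0.5] op 0.0283
```

Emit:
{"api": "arm_command", "payload": {
  "linear": [
    [0.03,0.003,-0.002],
    [0.06,0.003,-0.002],
    [0.085,0.003,-0.002],
    [0.0965,0.003,-0.002],
    [0.0965,0.003,-0.002],
    [0.0965,0.003,-0.002]
  ],
  "dr": [
    [0,-0.2,0.3],
    [0,-0.2,0.3],
    [0,-0.2,0.3],
    [0,-0.2,0.3],
    [0,-0.2,0.3],
    [0,-0.2,0.3]
  ],
  "grip": [0,0,0,0,0,0]
}}

```text
t: 13.7
eef_pos: [0.5863, -0.135, 0.1211]
orientation: [0.442, 0.552, -0.442, 0.552]
ft_force: [1.2, 0.6, 0.3]
opening: 0.0284
```

Run:
```python
from h import *
move(cw([-.0615,-.125,.1203]),toolR(CY-np.pi/2)); print(wc(manip.get_state()['eef_pos']))
im,d,c,k=snap('wrist','w9'); snap('side','s9')
print(proj(cw([-.062,0,.1375]),c,k))
b=im[0:300,210:420]; cv2.imwrite('pics/z9.png',cv2.resize(b,None,fx=2,fy=2,interpolation=cv2.INTER_CUBIC)[...,::-1])
s=load('s9')[0][140:260,200:360]; cv2.imwrite('pics/z9s.png',cv2.resize(s,None,fx=5,fy=5,interpolation=cv2.INTER_CUBIC)[...,::-1])
```

```text
t 13.7 eef [ 0.5863 -0.135   0.1211] lin [0.0008, 0.0001, 0.0006] dr [-0.17, -0.05, 0.04] dist 0.001 F [1.2 0.6 0.3] op 0.0284
[-0.06159971 -0.12439685  0.1210772 ]
[[310.59703521 -56.16257242]]
```

View pics/z9.png

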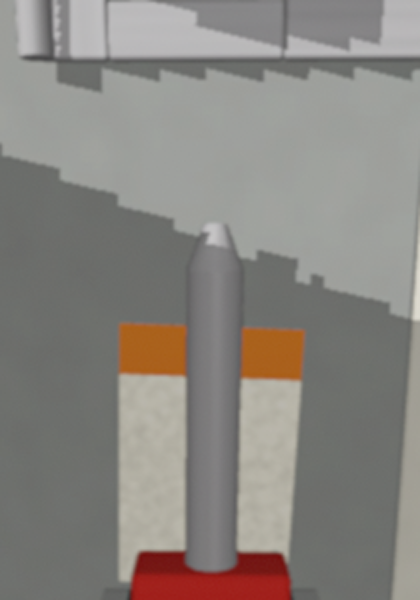

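View pics/z9s.png

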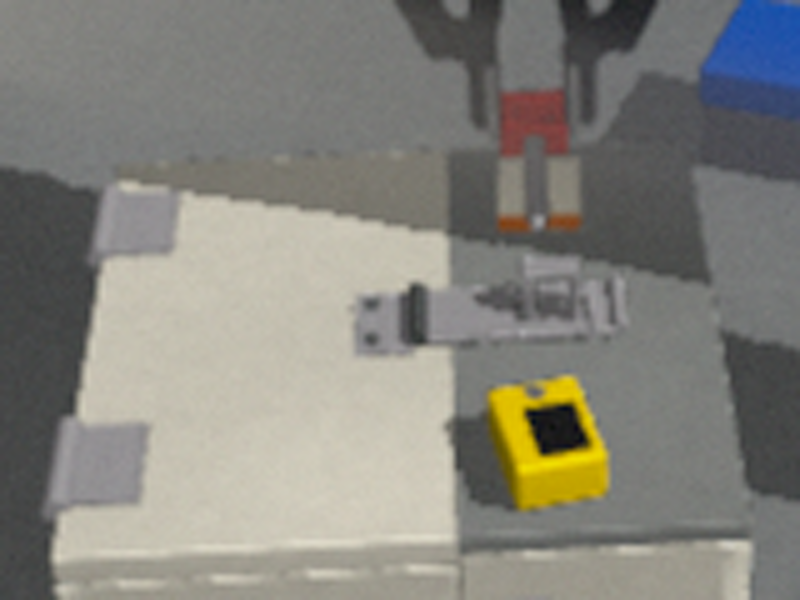

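Emit:
{"api": "arm_command", "payload": {
  "linear": [
    [0.0005,0,-0.01],
    [0.0005,0,-0.02],
    [0.0005,0,-0.027],
    [0.0005,0,-0.027]
  ],
  "dr": [
    [0,0,0],
    [0,0,0],
    [0,0,0],
    [0,0,0]
  ],
  "grip": [0,0,0,0]
}}

```text
t: 14.2
eef_pos: [0.5806, -0.1071, 0.1214]
orientation: [0.442, 0.553, -0.441, 0.552]
ft_force: [-0.2, -0.3, -0.4]
opening: 0.0281
```

Run:
```python
from h import *
move(cw([-.0615,-.0335,.1203]),toolR(CY-np.pi/2)); print(wc(manip.get_state()['eef_pos']))
im,d,c,k=snap('wrist','w10')
print(proj(cw([-.062,0,.1375]),c,k))
b=im[0:240,210:420]; cv2.imwrite('pics/z10.png',cv2.resize(b,None,fx=2.5,fy=2.5,interpolation=cv2.INTER_CUBIC)[...,::-1])
```

```text
t 14.2 eef [ 0.5806 -0.1071  0.1214] lin [0.0011, -0.0006, -0.0624] dr [-0.04, -0.06, -0.05] dist 0.062 F [-0.2 -0.3 -0.4] op 0.0281
[-0.06092636 -0.09585231  0.12137171]
[[309.7570675   57.81233135]]
```

View pics/z10.png

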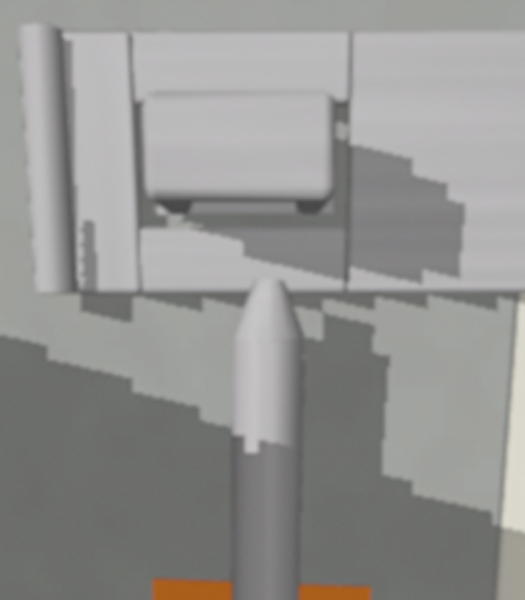

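Run:
```python
from h import *
im,d,c,k=load('w10')
st=onplane([[210+144/2.5,145/2.5],[210+333/2.5,145/2.5]],.1375,c,k); print('staple',[wc(p).round(4) for p in st], wc(st.mean(0)))
for a,v in [((244,295),345),((234,299),400),((232,298),500)]:
    p=onplane([210+sum(a)/2/2.5,v/2.5],.125,c,k)[0]; print('pin',wc(p).round(4))
# lateral legs
print('tip',wc(onplane([210+268/2.5,281/2.5],.125,c,k)[0]))
C=cloud(d,c,k)
for u,v in [(316,120),(316,140),(316,160),(316,190),(316,220)]: print(wc(C[v,u]).round(4))
for u,v in [(305,58),(300,85),(370,30),(250,85),(300,25),(230,60),(400,200),(250,200)]: print('surf',u,v,wc(C[v,u]).round(4))
```

```text
staple [array([-0.0745, -0.    ,  0.1375]), array([-5.210e-02, -1.000e-04,  1.375e-01])] [-6.32945106e-02 -5.07043731e-05  1.37500000e-01]
pin [-0.0594 -0.0239  0.125 ]
pin [-0.0599 -0.0315  0.125 ]
pin [-0.0601 -0.0459  0.125 ]
tip [-0.05966942 -0.01549377  0.125     ]
[-0.0601 -0.018   0.1253]
[-0.0601 -0.0244  0.1288]
[-0.0601 -0.031   0.1291]
[-0.0601 -0.0412  0.13  ]
[-0.0601 -0.0522  0.1292]
surf 305 58 [-0.0634 -0.0002  0.1387]
surf 300 85 [-0.0658 -0.006   0.1124]
surf 370 30 [-0.0417  0.0112  0.1163]
surf 250 85 [-0.0836 -0.0062  0.1152]
surf 300 25 [-0.0655  0.0129  0.1152]
surf 230 60 [-0.0893  0.0015  0.1193]
surf 400 200 [-0.0262 -0.0491  0.1102]
surf 250 200 [-0.0865 -0.0491  0.1102]
```

Emit:
{"api": "arm_command", "payload": {
  "linear": [
    [0,-0.0035,0],
    [0,-0.0035,0],
    [0,-0.0035,-0.005],
    [0,-0.0035,-0.01],
    [0,-0.0035,-0.01]
  ],
  "dr": [
    [0,0,0],
    [0,0,0],
    [0,0,0],
    [0,0,0],
    [0,0,0]
  ],
  "grip": [0,0,0,0,0]
}}

```text
t: 14.75
eef_pos: [0.575, -0.098, 0.1213]
orientation: [0.442, 0.553, -0.441, 0.552]
ft_force: [-0.0, 0.4, -0.4]
opening: 0.0281
```

Run:
```python
from h import *
move(cw([-.0645,-.0335,.1203]),toolR(CY-np.pi/2)); print(wc(manip.get_state()['eef_pos']))
im,d,c,k=snap('wrist','w11')
b=im[0:240,210:420]; cv2.imwrite('pics/z11.png',cv2.resize(b,None,fx=2.5,fy=2.5,interpolation=cv2.INTER_CUBIC)[...,::-1])
C=cloud(d,c,k)
for u,v in [(316,120),(316,140),(316,160),(316,190),(316,220)]: print(wc(C[v,u]).round(4))
```

```text
t 14.75 eef [ 0.575  -0.098   0.1213] lin [0.001, -0.0002, -0.0523] dr [-0.02, -0.06, -0.04] dist 0.052 F [-0.   0.4 -0.4] op 0.0281
[-0.06436643 -0.08576659  0.12126422]
[-0.0635 -0.0079  0.1258]
[-0.0635 -0.0143  0.1284]
[-0.0635 -0.0209  0.1292]
[-0.0635 -0.0311  0.1301]
[-0.0635 -0.0418  0.1304]
```

View pics/z11.png

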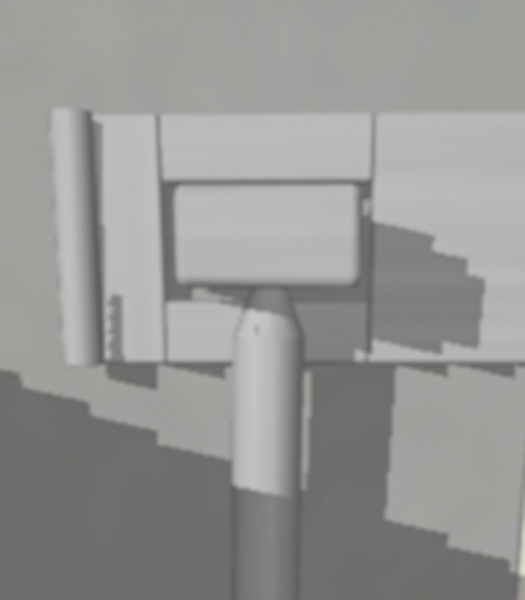

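Emit:
{"api": "arm_command", "payload": {
  "linear": [
    [0,0,-0.006],
    [0,0,-0.012],
    [0,0,-0.018],
    [0,0,-0.024],
    [0,0,-0.03],
    [0,0,-0.036],
    [0,0,-0.036]
  ],
  "dr": [
    [0,0,0],
    [0,0,0],
    [0,0,0],
    [0,0,0],
    [0,0,0],
    [0,0,0],
    [0,0,0]
  ],
  "grip": [0,0,0,0,0,0,0]
}}

```text
t: 15.5
eef_pos: [0.567, -0.0621, 0.1213]
orientation: [0.441, 0.553, -0.44, 0.553]
ft_force: [-0.8, -0.1, 0.2]
opening: 0.0284
```

Run:
```python
from h import *
move(cw([-.0645,-.0335,.1175]),toolR(CY-np.pi/2)); print(wc(manip.get_state()['eef_pos']))
im,d,c,k=snap('wrist','w12'); snap('side','s12')
b=im[60:380,210:420]; cv2.imwrite('pics/z12.png',cv2.resize(b,None,fx=1.8,fy=1.8,interpolation=cv2.INTER_CUBIC)[...,::-1])
C=cloud(d,c,k)
for u,v in [(316,240),(316,255),(316,270),(316,294),(290,300),(270,225),(360,230)]: print(wc(C[v,u]).round(4))
s=load('s12')[0][140:260,200:360]; cv2.imwrite('pics/z12s.png',cv2.resize(s,None,fx=5,fy=5,interpolation=cv2.INTER_CUBIC)[...,::-1])
```

```text
t 15.5 eef [ 0.567  -0.0621  0.1213] lin [0.0038, -0.0003, -0.0155] dr [0.05, -0.07, -0.04] dist 0.016 F [-0.8 -0.1  0.2] op 0.0284
[-0.06420805 -0.04900974  0.12132267]
[-0.0634 -0.0127  0.1299]
[-0.0634 -0.0182  0.1309]
[-0.0634 -0.0242  0.1304]
[-0.0634 -0.0327  0.1332]
[-0.0731 -0.0352  0.133 ]
[-0.0816 -0.0112  0.1157]
[-0.0457 -0.0135  0.1149]
```

View pics/z12.png

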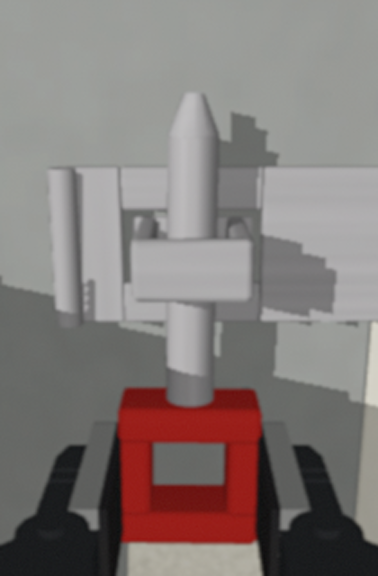

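View pics/z12s.png

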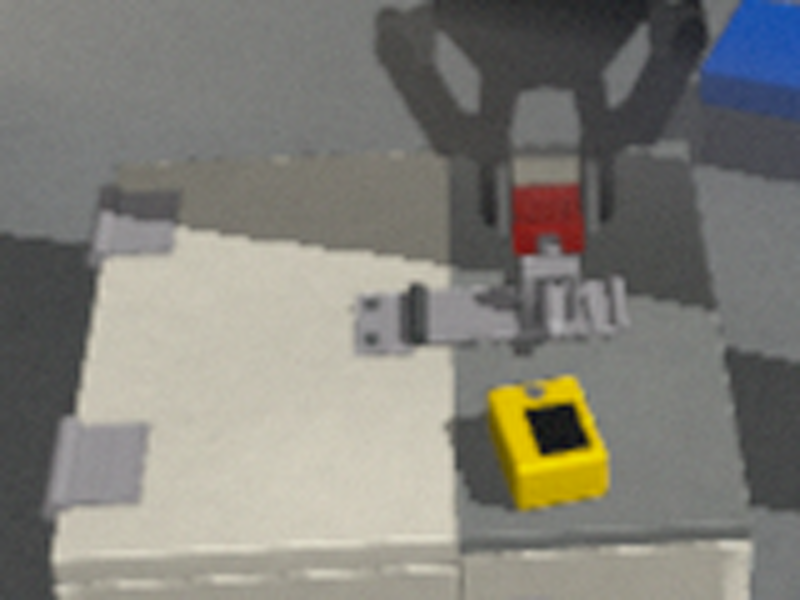

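Emit:
{"api": "arm_command", "payload": {
  "linear": [
    [0.001,0,0],
    [0.002,0,0],
    [0.003,0,0],
    [0.003,0,0]
  ],
  "dr": [
    [0,1.2,0],
    [0,2.5,0],
    [0,2.5,0],
    [0,2.5,0]
  ],
  "grip": [0,0,0,0]
}}

```text
t: 16.0
eef_pos: [0.5672, -0.0641, 0.1182]
orientation: [0.452, 0.564, -0.432, 0.54]
ft_force: [-0.1, 0.8, -0.7]
opening: 0.0284
```

Run:
```python
from h import *
move(cw([-.0645,-.0335,.1165]),toolR(CY-np.pi/2)); print(wc(manip.get_state()['eef_pos']))
im,d,c,k=snap('wrist','w13')
C=cloud(d,c,k)
for u in (311,316,320):
  print(u)
  for v in [115,122,130,140,150,240,250,260,270,290,294,298]: print(v,wc(C[v,u]).round(4))
```

```text
t 16.0 eef [ 0.5672 -0.0641  0.1182] lin [0.0024, -0.0, -0.0173] dr [-0.09, -2.54, -0.04] dist 0.018 F [-0.1  0.8 -0.7] op 0.0284
[-0.0645212  -0.05092964  0.11817858]
311
115 [-0.0653  0.0284  0.1251]
122 [-0.0653  0.0261  0.1257]
130 [-0.0653  0.0234  0.1282]
140 [-0.0653  0.0202  0.1275]
150 [-0.0653  0.0169  0.1278]
240 [-0.0654 -0.0146  0.1297]
250 [-0.0655 -0.0187  0.1286]
260 [-0.0655 -0.0227  0.1281]
270 [-0.0655 -0.0267  0.1278]
290 [-0.0655 -0.034   0.1295]
294 [-0.0655 -0.0349  0.1311]
298 [-0.0655 -0.0363  0.1315]
316
115 [-0.0636  0.0283  0.1263]
122 [-0.0636  0.0261  0.1269]
130 [-0.0636  0.0234  0.1275]
140 [-0.0636  0.0202  0.1294]
150 [-0.0636  0.0169  0.1288]
240 [-0.0636 -0.0147  0.1293]
250 [-0.0636 -0.0189  0.128 ]
260 [-0.0636 -0.0228  0.1277]
270 [-0.0636 -0.0261  0.1294]
290 [-0.0637 -0.0334  0.131 ]
294 [-0.0637 -0.0353  0.1303]
298 [-0.0637 -0.0369  0.1303]
320
115 [-0.0622  0.0283  0.1264]
122 [-0.0623  0.026   0.1272]
130 [-0.0623  0.0234  0.1286]
140 [-0.0623  0.0202  0.1288]
150 [-0.0623  0.0169  0.1284]
240 [-0.0622 -0.0149  0.1285]
250 [-0.0622 -0.0187  0.1287]
260 [-0.0622 -0.0224  0.1291]
270 [-0.0621 -0.0268  0.1276]
290 [-0.0622 -0.0335  0.1307]
294 [-0.0622 -0.0348  0.1314]
298 [-0.0622 -0.0371  0.1299]
```

Emit:
{"api": "arm_command", "payload": {
  "linear": [
    [0.001,0,0],
    [0.002,0,0],
    [0.003,0,0],
    [0.0031,0,-0.003],
    [0.0033,0,-0.006],
    [0.0034,0,-0.009],
    [0.0035,0,-0.012],
    [0.0035,0,-0.012]
  ],
  "dr": [
    [0,0,0],
    [0,0,0],
    [0,0,0],
    [0,0,0],
    [0,0,0],
    [0,0,0],
    [0,0,0],
    [0,0,0]
  ],
  "grip": [0,0,0,0,0,0,0,0]
}}

```text
t: 16.85
eef_pos: [0.5644, -0.0512, 0.1153]
orientation: [0.451, 0.565, -0.431, 0.54]
ft_force: [-0.3, 0.5, -0.7]
opening: 0.0287
```

Run:
```python
from h import *
move(cw([-.0645,-.0335,.115]),toolR(CY-np.pi/2)); print(wc(manip.get_state()['eef_pos']))
im,d,c,k=snap('wrist','w14')
b=im[60:380,210:420]; cv2.imwrite('pics/z14.png',cv2.resize(b,None,fx=1.8,fy=1.8,interpolation=cv2.INTER_CUBIC)[...,::-1])
C=cloud(d,c,k)
for u in (311,316,320):
  print(u)
  for v in [100,110,122,270,280,290,300,305]: print(v,wc(C[v,u]).round(4))
```

```text
t 16.85 eef [ 0.5644 -0.0512  0.1153] lin [0.0005, -0.0001, -0.0043] dr [-0.02, -2.55, -0.04] dist 0.004 F [-0.3  0.5 -0.7] op 0.0287
[-0.064405   -0.03778409  0.11529889]
311
100 [-0.0654  0.0471  0.1108]
110 [-0.0654  0.0437  0.11  ]
122 [-0.0653  0.0392  0.1238]
270 [-0.0654 -0.0135  0.1252]
280 [-0.0654 -0.0174  0.1255]
290 [-0.0654 -0.0203  0.128 ]
300 [-0.0654 -0.0246  0.1272]
305 [-0.0654 -0.0267  0.1271]
316
100 [-0.0635  0.0472  0.1098]
110 [-0.0635  0.0436  0.1116]
122 [-0.0636  0.0392  0.1246]
270 [-0.0636 -0.0131  0.1262]
280 [-0.0635 -0.0173  0.1255]
290 [-0.0636 -0.0206  0.1272]
300 [-0.0636 -0.0246  0.1274]
305 [-0.0636 -0.0261  0.1285]
320
100 [-0.0621  0.0471  0.1113]
110 [-0.0621  0.0436  0.1117]
122 [-0.0622  0.0392  0.1251]
270 [-0.0621 -0.0134  0.1254]
280 [-0.0621 -0.0174  0.1253]
290 [-0.0621 -0.0204  0.1278]
300 [-0.0621 -0.0245  0.1275]
305 [-0.0621 -0.0259  0.1289]
```

View pics/z14.png

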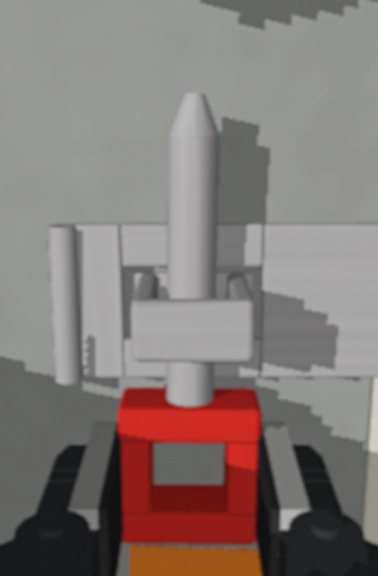

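Emit:
{"api": "arm_command", "payload": {
  "linear": [
    [0.0006,0,-0.002],
    [0.0008,0,-0.0035],
    [0.0009,0,-0.005],
    [0.0009,0,-0.006]
  ],
  "dr": [
    [0,0,0],
    [0,0,0],
    [0,0,0],
    [0,0,0]
  ],
  "grip": [0,0,0,0]
}}

```text
t: 17.3
eef_pos: [0.5638, -0.0485, 0.1149]
orientation: [0.451, 0.563, -0.432, 0.541]
ft_force: [0.5, -11.8, -1.6]
opening: 0.0283
```

Run:
```python
from h import *
move(cw([-.0645,-.0335,.115]),toolR(CY-np.pi/2)); print(wc(manip.get_state()['eef_pos']),manip.get_state()['ft_force'],wc(CEN+manip.get_state()['ft_force']))
im,d,c,k=snap('wrist','w15')
b=im[60:380,210:420]; cv2.imwrite('pics/z15.png',cv2.resize(b,None,fx=1.8,fy=1.8,interpolation=cv2.INTER_CUBIC)[...,::-1])
C=cloud(d,c,k)
for u in (280,311,316,320):
  print(u,[wc(C[v,u]).round(4).tolist() for v in [280,286,290,294,300]])
```

```text
t 17.3 eef [ 0.5638 -0.0485  0.1149] lin [-0.0, -0.0002, -0.0016] dr [-0.15, -2.33, -0.12] dist 0.002 F [  0.5 -11.8  -1.6] op 0.0283
[-0.06435177 -0.03505696  0.11490815] [  0.52548859 -11.83127024  -1.55091879] [ -2.10757992 -11.65389208  -1.55091879]
280 [[-0.0774, -0.0166, 0.1198], [-0.0769, -0.0166, 0.1259], [-0.0768, -0.0177, 0.127], [-0.0767, -0.0186, 0.1285], [-0.0769, -0.0216, 0.1272]]
311 [[-0.0653, -0.0145, 0.1253], [-0.0653, -0.0167, 0.1258], [-0.0653, -0.0178, 0.1268], [-0.0653, -0.0193, 0.1272], [-0.0653, -0.0212, 0.1283]]
316 [[-0.0635, -0.0146, 0.1249], [-0.0635, -0.0163, 0.1266], [-0.0635, -0.017, 0.1287], [-0.0635, -0.0191, 0.1276], [-0.0635, -0.0212, 0.1284]]
320 [[-0.062, -0.0147, 0.1246], [-0.062, -0.0167, 0.1257], [-0.062, -0.0179, 0.1267], [-0.0642, 0.04, 0.261], [-0.062, -0.0218, 0.1271]]
```

View pics/z15.png

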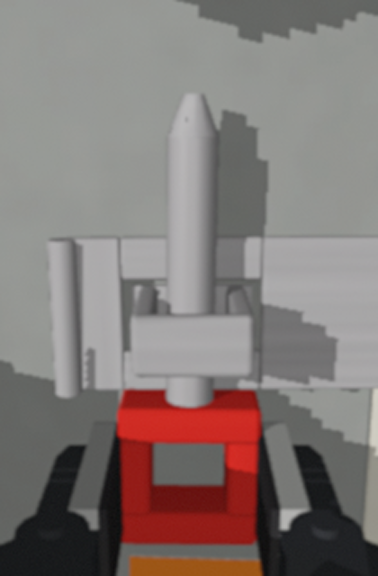

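Emit:
{"api": "arm_command", "payload": {
  "linear": [
    [0,0,0],
    [0,0,0],
    [0,0,0],
    [0,0,0]
  ],
  "dr": [
    [0,0,0],
    [0,0,0],
    [0,0,0],
    [0,0,0]
  ],
  "grip": [0.4,0.5,0.5,0.5]
}}

```text
t: 17.75
eef_pos: [0.5638, -0.0481, 0.1149]
orientation: [0.451, 0.563, -0.432, 0.541]
ft_force: [-0.5, -0.5, -0.6]
opening: 0.0429
```

Run:
```python
from h import *
s=manip.get_state(); print(s['t'],wc(s['eef_pos']),s['ft_force'],s['opening'])
im,d,c,k=snap('wrist','w16')
b=im[60:380,210:420]; cv2.imwrite('pics/z16.png',cv2.resize(b,None,fx=1.8,fy=1.8,interpolation=cv2.INTER_CUBIC)[...,::-1])
C=cloud(d,c,k)
for u in (280,311,316,320):
  print(u,[wc(C[v,u]).round(4).tolist() for v in [276,280,286,290,294,300]])
```

```text
17.75 [-0.06428965 -0.03464587  0.11488296] [-0.53348478 -0.48550569 -0.61104173] 0.04287505521286273
280 [[-0.0778, -0.0166, 0.1145], [-0.0776, -0.0175, 0.1165], [-0.077, -0.0172, 0.1235], [-0.0767, -0.017, 0.1276], [-0.0767, -0.0186, 0.1276], [-0.0769, -0.0216, 0.1264]]
311 [[-0.0653, -0.0128, 0.1243], [-0.0653, -0.0144, 0.1245], [-0.0653, -0.0167, 0.1248], [-0.0653, -0.0173, 0.127], [-0.0653, -0.0186, 0.1277], [-0.0653, -0.0209, 0.1279]]
316 [[-0.0634, -0.0123, 0.1258], [-0.0634, -0.0145, 0.1242], [-0.0634, -0.0167, 0.1247], [-0.0634, -0.0171, 0.1274], [-0.0634, -0.019, 0.1268], [-0.0634, -0.0219, 0.1258]]
320 [[-0.0619, -0.0125, 0.1251], [-0.0619, -0.0146, 0.124], [-0.0619, -0.0166, 0.1249], [-0.0619, -0.018, 0.1256], [-0.0619, -0.0188, 0.1274], [-0.062, -0.0208, 0.1281]]
```

View pics/z16.png

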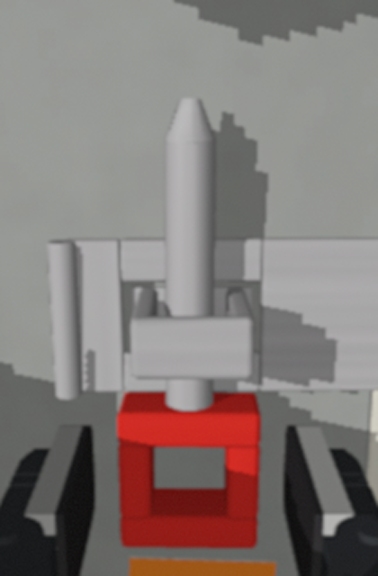

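Run:
```python
from h import *
for z in (.19,.117): move(cw([-.063,-.078,z]),toolR(CY-np.pi/2))
```

```text
t 17.8 eef [ 0.5638 -0.0482  0.1149] lin [-0.0768, 0.0016, 0.0402] dr [-0.13, -2.34, -0.12] dist 0.087 F [-0.5  0.3 -0.3] op 0.0429
t 17.8 eef [ 0.5638 -0.0482  0.1149] lin [-0.0039, 0.0014, 0.0431] dr [-0.13, -2.34, -0.12] dist 0.043 F [-0.5  0.3 -0.3] op 0.0429
```

Emit:
{"api": "arm_command", "payload": {
  "linear": [
    [-0.015,0,-0.0006],
    [-0.04,0,-0.0016],
    [-0.07,0,-0.003],
    [-0.077,0.0015,0.01],
    [-0.077,0.0015,0.04],
    [-0.077,0.0015,0.04]
  ],
  "dr": [
    [0,0,0],
    [0,0,0],
    [0,0,0],
    [0,-2.3,0],
    [0,-2.3,0],
    [0,-2.3,0]
  ],
  "grip": [0.5,0.5,0.5,0.3,0,0]
}}

```text
t: 18.4
eef_pos: [0.5751, -0.093, 0.1908]
orientation: [0.443, 0.55, -0.442, 0.553]
ft_force: [0.7, 0.5, -0.3]
opening: 0.0004
```

Run:
```python
from h import *
s=manip.get_state(); print(wc(s['eef_pos']),s['opening'])
move(cw([-.063,-.078,.117]),toolR(CY-np.pi/2))
im,d,c,k=snap('wrist','w17')
C=cloud(d,c,k)
```

```text
[-0.0631488  -0.08094237  0.19084837] 0.00044867328074290615
t 18.4 eef [ 0.5751 -0.093   0.1908] lin [0.0738, -0.0001, -0.003] dr [-0.28, 0.08, -0.19] dist 0.074 F [ 0.7  0.5 -0.3] op 0.0004
```

View pics/w17.png

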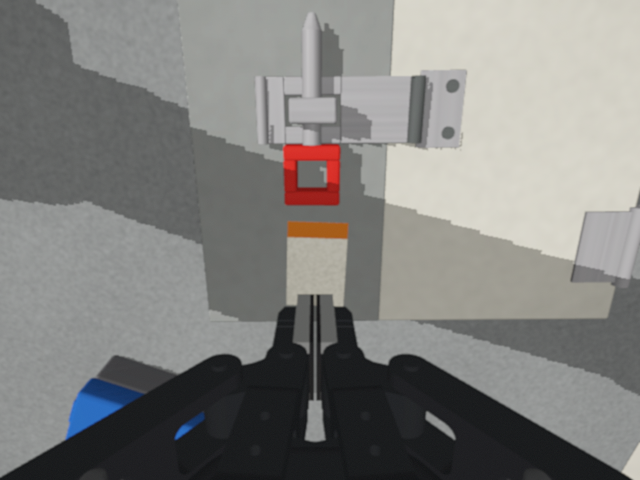

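Emit:
{"api": "arm_command", "payload": {
  "linear": [
    [0.025,0,0],
    [0.05,0,0],
    [0.066,0,0],
    [0.073,0,-0.002],
    [0.073,0,-0.008],
    [0.073,0,-0.014],
    [0.073,0,-0.017]
  ],
  "dr": [
    [0,0,0],
    [0,0,0],
    [0,0,0],
    [0,0,0],
    [0,0,0],
    [0,0,0],
    [0,0,0]
  ],
  "grip": [0,0,0,0,0,0,0]
}}

```text
t: 19.15
eef_pos: [0.5715, -0.0738, 0.1183]
orientation: [0.443, 0.551, -0.441, 0.553]
ft_force: [1.1, -6.8, 0.5]
opening: 0.0001
```

Run:
```python
from h import *
s=manip.get_state(); print(wc(s['eef_pos']),s['ft_force'])
```

```text
[-0.06244983 -0.0613692   0.11825472] [ 1.08413085 -6.81153573  0.5328388 ]
```

Emit:
{"api": "arm_command", "payload": {
  "linear": [
    [0,0,-0.002],
    [0,0,-0.003],
    [0,0,-0.0035]
  ],
  "dr": [
    [0,0,0],
    [0,0,0],
    [0,0,0]
  ],
  "grip": [0,0,0]
}}

```text
t: 19.45
eef_pos: [0.5718, -0.0733, 0.1195]
orientation: [0.444, 0.549, -0.442, 0.554]
ft_force: [1.9, -12.7, -0.6]
opening: -0.0002
```

Run:
```python
from h import *
s=manip.get_state(); print(wc(s['eef_pos']),s['ft_force'])
```

```text
[-0.06200564 -0.06100167  0.11950984] [  1.88062135 -12.73792568  -0.63862287]
```

Emit:
{"api": "arm_command", "payload": {
  "linear": [
    [0,0,0.01],
    [-0.005,0,0.03],
    [-0.04,0,0.04],
    [-0.09,0,0.03],
    [-0.14,0,0.01],
    [-0.17,0,-0.02],
    [-0.17,0,-0.05],
    [-0.17,0,-0.05]
  ],
  "dr": [
    [0,0,0],
    [0,0,0],
    [0,0,0],
    [0,0,0],
    [0,0,0],
    [0,0,0],
    [0,0,0],
    [0,0,0]
  ],
  "grip": [0,0,0,0,0,0,0,0]
}}

```text
t: 20.25
eef_pos: [0.5596, -0.0196, 0.291]
orientation: [0.443, 0.55, -0.439, 0.555]
ft_force: [-0.5, 0.9, -0.5]
opening: 0.0003
```

Run:
```python
from h import *
manip.camera('top')
im,d,c,k=snap('wrist','w18'); snap('side','s18'); snap('top','t18')
b=im[130:330,200:440]; cv2.imwrite('pics/z18.png',cv2.resize(b,None,fx=3,fy=3,interpolation=cv2.INTER_CUBIC)[...,::-1])
print(manip.get_state()['t'],proj(cw([-.062,0,.1375]),c,k))
```

```text
20.45 [[313.11215006 208.48332824]]
```

View pics/z18.png

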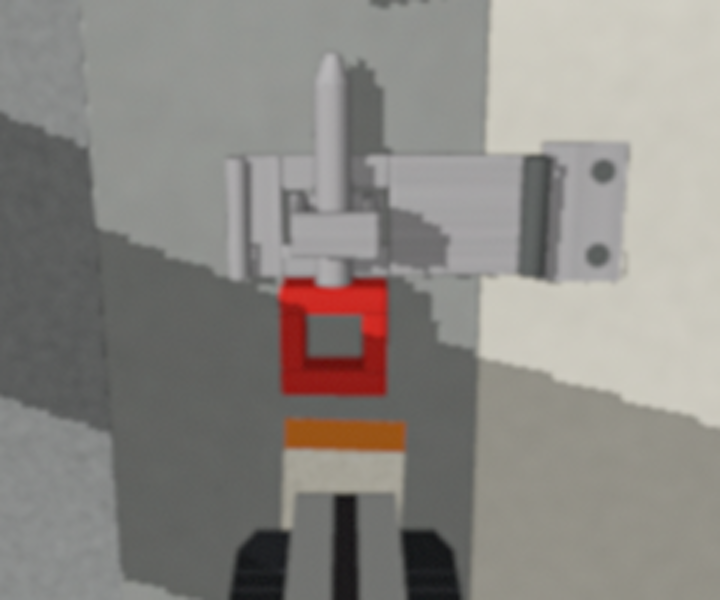

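View pics/s18.png

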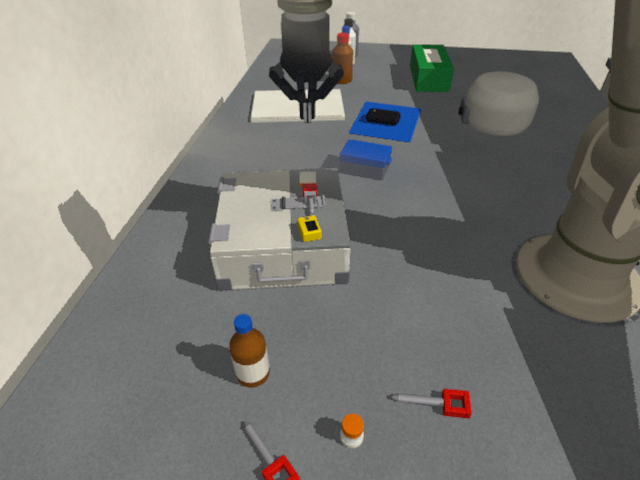

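Run:
```python
from h import *
im,d,c,k=load('w18'); C=cloud(d,c,k)
print('tip',wc(onplane([200+332/3,130+53/3],.12,c,k)[0]).round(4))
print('shoulder top edge',wc(onplane([200+333/3,130+281/3],.127,c,k)[0]).round(4),'handle rear',wc(onplane([200+333/3,130+394/3],.127,c,k)[0]).round(4))
print('strap edges',[wc(onplane([200+430/3,130+v/3],.115,c,k)[0]).round(4) for v in (155,275)])
print('staple',wc(onplane([200+335/3,130+235/3],.1375,c,k)[0]).round(4))
for u,v in [(350,210),(290,190),(280,205),(362,190),(380,160),(420,260),(330,240),(311,175),(310,160)]: print(u,v,wc(C[v,u]).round(4))
print('logger',)
hsv=cv2.cvtColor(im,cv2.COLOR_RGB2HSV)
for fn in ('w1','w18'):
    i,dd,cc,kk=load(fn);h=cv2.cvtColor(i,cv2.COLOR_RGB2HSV);m=(abs(h[...,0].astype(int)-27)<6)&(h[...,1]>150)&(h[...,2]>120)
    ys,xs=np.nonzero(m); print(fn,len(xs),xs.mean(),ys.mean(),wc(onplane([(xs.min()+xs.max())/2,(ys.min()+ys.max())/2],.132,cc,kk)[0]).round(4))
```

```text
tip [-0.0637  0.0447  0.12  ]
shoulder top edge [-0.0637 -0.0153  0.127 ] handle rear [-0.0639 -0.0483  0.127 ]
strap edges [array([-0.0371,  0.0169,  0.115 ]), array([-0.0363, -0.0171,  0.115 ])]
staple [-6.310e-02  1.000e-04  1.375e-01]
350 210 [-0.0309 -0.0073  0.114 ]
290 190 [-0.0809  0.0103  0.1156]
280 205 [-0.0891 -0.0015  0.1193]
362 190 [-0.0216  0.0101  0.1156]
380 160 [-0.0071  0.0338  0.1104]
420 260 [ 0.033  -0.0542  0.1102]
330 240 [-0.0473 -0.0348  0.1111]
311 175 [-0.0635  0.0242  0.1261]
310 160 [-0.0643  0.0359  0.1263]
logger
w1 1671 294.22321962896467 123.98862956313585 [-0.0566  0.0925  0.132 ]
w18 2339 322.0876442924327 83.31509191962377 [-0.0575  0.0922  0.132 ]
```

View pics/t18.png

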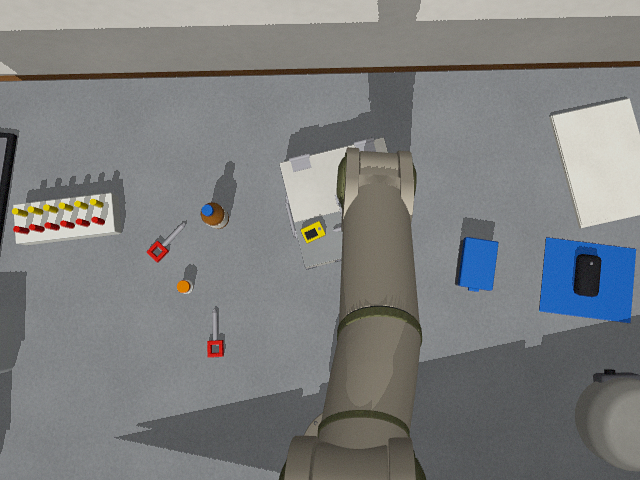

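Run:
```python
from h import *
s=manip.get_state(); print(s['t'],s['ft_force'].round(1),s['eef_pos'].round(3)); print(manip.sign_off())
```

```text
20.45 [-0.9 -0.7 -0.6] [ 0.56  -0.025  0.289]
the job is handed in; nothing more can be done
None
```

The chest is locked and I handed the job in at about 20.5 s. I pressed the lid shut, then swung the hasp over the staple and pressed it flat. The smallest pin then went through the staple's eye from the free side, on the right (-y), since the logger stands on the left.

**Last checks**
- **Lid:** its top reads 110 mm above the bench, level with the deck.
- **Hasp:** the strap's top is 5 mm above the deck, with the staple standing through its slot.
- **Pin:** the tip is 44.7 mm past the middle line, against 45 mm when fully home. A final 13 N push moved the finger only 0.4 mm. The shank rests on the strap.
- **Logger:** within 1 mm of where it first stood.
- **Jar, bottle and tip box:** in the same places in the overhead picture.
- **Robot:** touching nothing when I handed in. The highest force I read was about 25 N.

**What disagreed**
- **Hasp moved early:** it was already swung up to about 1.9 rad when I first looked after pressing the lid, although I had not pushed it on purpose. I don't know what moved it. It was still open with the lid shut, so the order held.
- **Pin back-off:** the pin looked up to about 0.8 mm back after release, which is why I gave it the final push.
- **Shoulder reading:** its edge measures 15.3 mm from the middle line in the last picture, against 17 mm expected. That is within the camera's 2 mm accuracy.

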